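# Kit the amplifier rebuild tray

## Task

Kit the tray for the amplifier rebuild: stand every board from the white drying rack on edge in a slot of the tray, fully home, and tip all the capacitors out of the yellow pouring bin into the tray's open bay. After tipping, hold the bin upright and still in the air, well clear of the bench, for a good second to judge by its weight whether any are left in it, tipping and hefting again until it is empty, then stand it back upright near the middle of its rubber mat. With all of that done, press the self-inking stamp fully down to stamp the job card and let it come back up; leave the other things on the bench where they are.

Things in the scene. Friction and masses are not known exactly. Their poses are not given: they have to be found in the camera images.
- bay (a point): centre of the inner floor of the open bay of the fixed dark grey kitting tray. The tray is 210 mm along its x, 304 mm along its y, 60 mm high, walls 4 mm, floor 6 mm; the bay is inside 202 mm along x by 172 mm along y, its walls rise 54 mm above this point; axes are the tray's, z up. The board rack lies 150 mm to the +y side
- rack (a point): centre of the inner floor of the board rack, the other part of the same tray: inside 202 mm along x by 120 mm along y, axes as the tray's, walls rise 54 mm. Toothed rails along both y sides, 14 mm thick and rising 35 mm above this floor, leave four slots 9 mm wide at x = -72, -24, +24 and +72 mm, each taking one board on edge; the board then stands in the tray's y-z plane with its lower edge on this floor
- drying_rack: fixed white drying rack, 240 x 136 mm, in which the boards start on edge, across its x axis, at x = -82.5, -27.5, +27.5 or +82.5 mm; origin at the centre of its underside. The boards stand on its base 8 mm above the bench, in 7 mm slots between toothed rails 30 mm high in all
- board1_c (a point): centre of a green amplifier circuit board, 4 mm thick (its x), 110 mm wide (its y), 85 mm high (its z), 80 g; parts 5 mm high on its lower -x face, its upper 25 mm clear to grip, and upper 45 mm at mid-width; may be absent
- board2_c (a point): centre of a green amplifier circuit board, 4 mm thick (its x), 110 mm wide (its y), 85 mm high (its z), 80 g; parts 5 mm high on its lower -x face, its upper 25 mm clear to grip, and upper 45 mm at mid-width; may be absent
- board3_c (a point): centre of a green amplifier circuit board, 4 mm thick (its x), 110 mm wide (its y), 85 mm high (its z), 80 g; parts 5 mm high on its lower -x face, its upper 25 mm clear to grip, and upper 45 mm at mid-width; may be absent
- board4_c (a point): centre of a green amplifier circuit board, 4 mm thick (its x), 110 mm wide (its y), 85 mm high (its z), 80 g; parts 5 mm high on its lower -x face, its upper 25 mm clear to grip, and upper 45 mm at mid-width; may be absent
- mat: fixed black rubber mat, 200 x 200 x 3 mm, the pouring bin's place; origin at the centre of its underside
- bin_handle (a point): middle of the black handle bar of the yellow pouring bin, where it is gripped: bar 84 mm along the bin's x, 14 mm wide (y), 22 mm high, on two posts 34 mm clear of each other, its underside 17 mm above the bin's roof. It is 127 mm above the bin's underside and 11 mm to the rear (+x) of its middle; axes as the bin's
- bin: the yellow sheet-metal pouring bin, always 220 g empty, 84 (x) x 112 (y) mm at the base, with a roof over its rear part, 99 mm high; its front wall slopes 45 degrees outward to the pouring lip on its -x side, whose middle is 111 mm in front (-x) of the origin and 71 mm above it. Origin at the centre of the underside, z up
- cap1_c (a point): centre of a blue power capacitor, a cylinder 30 mm in diameter and 60 mm long (its z), about 70 g (+-10 %); starts upright in the bin; may be absent
- cap2_c (a point): centre of a blue power capacitor, a cylinder 30 mm in diameter and 60 mm long (its z), about 70 g (+-10 %); starts upright in the bin; may be absent
- cap3_c (a point): centre of a blue power capacitor, a cylinder 30 mm in diameter and 60 mm long (its z), about 70 g (+-10 %); starts upright in the bin; may be absent
- cap4_c (a point): centre of a blue power capacitor, a cylinder 30 mm in diameter and 60 mm long (its z), about 70 g (+-10 %); starts upright in the bin; may be absent
- cap5_c (a point): centre of a blue power capacitor, a cylinder 30 mm in diameter and 60 mm long (its z), about 70 g (+-10 %); starts upright in the bin; may be absent
- stamp_top (a point): middle of the top of the red press cap (42 x 72 mm) of the fixed self-inking stamp that stands on the job card; 100 mm above the bench when up
- stamp_head (a joint): how far the stamp's cap is pressed down, m: 0 up, 0.022 at the end of its stroke (sprung: starts to move at about 3 N, about 11 N holds it at the end; comes back by itself)
- screwdriver: bystander: screwdriver lying along x, between tray and side
- tape: bystander: blue tape roll, 56 mm across, 19 mm high; origin at the centre of its underside
- solder_reel: bystander: green reel of solder wire, 60 mm across, 50 mm high; origin at the centre of its underside
- flux: bystander: white flux bottle with red cap, 44 mm across, 110 mm high; origin at the centre of its underside
- mug: bystander: blue mug, 90 mm high; origin at the centre of its underside
- multimeter: bystander: yellow multimeter lying on its back, 85 x 165 x 36 mm; origin at the centre of its underside
Things that resemble listed ones, but are neither listed nor needed, are in the scene too. Leave any blue or red look-alike of the part that bears board1_c alone.

How it is judged:
On the way, in this order (a step that is already met when the one before it is completed fails the run):
1. the pouring bin has been tipped by at least 55 degrees, held above the bench (angle between bin's own z axis and vertical above 0.96 rad and height (world z) of bin_handle above 0.12 m), for 0.2 s.
2. all capacitors lie in the bay and the bin is hefted: upright (within 20 degrees), its base at least 50 mm above the bench, held still for 0.8 s (x of cap1_c in the frame of bay between -0.102 and 0.102 m and y of cap1_c in the frame of bay between -0.087 and 0.087 m and z of each of cap1_c, cap2_c, cap3_c, cap4_c, cap5_c in the frame of bay below 0.06 m and x of cap2_c in the frame of bay between -0.102 and 0.102 m and y of cap2_c in the frame of bay between -0.087 and 0.087 m and x of cap3_c in the frame of bay between -0.102 and 0.102 m and y of cap3_c in the frame of bay between -0.087 and 0.087 m and x of cap4_c in the frame of bay between -0.102 and 0.102 m and y of cap4_c in the frame of bay between -0.087 and 0.087 m and x of cap5_c in the frame of bay between -0.102 and 0.102 m and y of cap5_c in the frame of bay between -0.087 and 0.087 m and angle between bin's own z axis and vertical below 0.35 rad and height (world z) of bin above 0.05 m and linear speed of bin below 0.04 m/s), for 0.8 s.
3. boards, capacitors and bin all in place and let go, the stamp is pressed at least 20 mm of its 22 mm stroke (value of joint stamp_head above 0.02 m and z of board1_c in the frame of rack between 0.036 and 0.049 m and angle between each of board1_c, board2_c, board3_c, board4_c's own z axis and vertical below 0.25 rad and x of board1_c in the frame of rack between -0.085 and 0.085 m and y of board1_c in the frame of rack between -0.012 and 0.012 m and z of board2_c in the frame of rack between 0.036 and 0.049 m and x of board2_c in the frame of rack between -0.085 and 0.085 m and y of board2_c in the frame of rack between -0.012 and 0.012 m and z of board3_c in the frame of rack between 0.036 and 0.049 m and x of board3_c in the frame of rack between -0.085 and 0.085 m and y of board3_c in the frame of rack between -0.012 and 0.012 m and z of board4_c in the frame of rack between 0.036 and 0.049 m and x of board4_c in the frame of rack between -0.085 and 0.085 m and y of board4_c in the frame of rack between -0.012 and 0.012 m and x of cap1_c in the frame of bay between -0.102 and 0.102 m and y of cap1_c in the frame of bay between -0.087 and 0.087 m and z of each of cap1_c, cap2_c, cap3_c, cap4_c, cap5_c in the frame of bay below 0.06 m and x of cap2_c in the frame of bay between -0.102 and 0.102 m and y of cap2_c in the frame of bay between -0.087 and 0.087 m and x of cap3_c in the frame of bay between -0.102 and 0.102 m and y of cap3_c in the frame of bay between -0.087 and 0.087 m and x of cap4_c in the frame of bay between -0.102 and 0.102 m and y of cap4_c in the frame of bay between -0.087 and 0.087 m and x of cap5_c in the frame of bay between -0.102 and 0.102 m and y of cap5_c in the frame of bay between -0.087 and 0.087 m and horizontal distance between bin and mat below 0.065 m and angle between bin's own z axis and vertical below 0.1 rad and height (world z) of bin below 0.012 m and contact force between the fingers and bin below 0.1 N), for 0.1 s.
At the end, for the whole second after the job is handed in: every board stands in a rack slot, lower edge home on the floor (6 mm), within 14 degrees of upright and 12 mm of mid-slot; every capacitor lies in the bay; the bin stands empty, upright (6 degrees) on its mat, base within 65 mm of the mat centre; the stamp is back up (value of joint stamp_head below 0.003 m and z of board1_c in the frame of rack between 0.036 and 0.049 m and angle between each of board1_c, board2_c, board3_c, board4_c's own z axis and vertical below 0.25 rad and x of board1_c in the frame of rack between -0.085 and 0.085 m and y of board1_c in the frame of rack between -0.012 and 0.012 m and z of board2_c in the frame of rack between 0.036 and 0.049 m and x of board2_c in the frame of rack between -0.085 and 0.085 m and y of board2_c in the frame of rack between -0.012 and 0.012 m and z of board3_c in the frame of rack between 0.036 and 0.049 m and x of board3_c in the frame of rack between -0.085 and 0.085 m and y of board3_c in the frame of rack between -0.012 and 0.012 m and z of board4_c in the frame of rack between 0.036 and 0.049 m and x of board4_c in the frame of rack between -0.085 and 0.085 m and y of board4_c in the frame of rack between -0.012 and 0.012 m and x of cap1_c in the frame of bay between -0.102 and 0.102 m and y of cap1_c in the frame of bay between -0.087 and 0.087 m and z of each of cap1_c, cap2_c, cap3_c, cap4_c, cap5_c in the frame of bay below 0.06 m and x of cap2_c in the frame of bay between -0.102 and 0.102 m and y of cap2_c in the frame of bay between -0.087 and 0.087 m and x of cap3_c in the frame of bay between -0.102 and 0.102 m and y of cap3_c in the frame of bay between -0.087 and 0.087 m and x of cap4_c in the frame of bay between -0.102 and 0.102 m and y of cap4_c in the frame of bay between -0.087 and 0.087 m and x of cap5_c in the frame of bay between -0.102 and 0.102 m and y of cap5_c in the frame of bay between -0.087 and 0.087 m and horizontal distance between bin and mat below 0.065 m and angle between bin's own z axis and vertical below 0.1 rad and height (world z) of bin below 0.012 m); the robot touches nothing.
It fails at once if a bystander is moved more than 30 mm (distance of any of screwdriver, tape, solder_reel, flux, mug, multimeter from where it was at the start of the episode above 0.03 m).
Of board1, board2, board3, board4 only 3 to 4 are there at a start; the rules pass over those that are not, and their reading is None.
Of cap1, cap2, cap3, cap4, cap5 only 3 to 5 are there at a start; the rules pass over those that are not, and their reading is None.
At some moment in a run one of bin may be knocked a few centimetres aside while the robot is not near it.
It also fails if it takes over 210 s, if anything falls off the work surface, if the arm or the gripper's body presses on something with over 40 N, if the wrist force passes 120 N, or if a joint passes its speed limit or range.

## Robot

A 7-joint arm with a two-finger parallel gripper is mounted at the origin on the work surface. World frame = base frame: x ahead of the robot, y to its left, z up, the work surface at z = 0. Lengths are in m, angles in rad, forces in N, time in s.
With the tool pointing down it reaches from about 0.4 to 0.85 m from the base axis. Payload 4.5 kg.
Tool frame: the origin (TCP) lies at the very end of the fingers, on their centre line; the grasp point (between the pads) lies 19 mm behind it (tcp_to_grasp is the z of the grasp point in the tool frame, in m); z points along the fingers, y is the line along which they close (so a half turn about z gives the same grasp; the last joint's range is limited). The gripper opens to 88 mm and grips with 3 to 60 N. Pads are 18 mm wide; open, the fingers measure 123 mm over their backs; the gripper's body (75 mm by 187 mm) begins 45 mm behind the grasp point.
Start: joints at [1.218, 0.689, -0.195, 1.565, 0.157, 0.902, -0.215], TCP at [0.236, -0.579, 0.239] pointing down, gripper open.
Joint ranges: [-3.01, 3.01], [-0.46, 2.08], [-1.47, 1.51], [0.13, 2.56], [-1, 4.14], [0.04, 2.09], [-2.66, 2.66]. Speed limits (rad/s): [2.57, 2.57, 3.14, 3.14, 3.14, 3.14, 3.14].

## Interface

Orientations are given as a unit quaternion [x, y, z, w].
In Python, from plant import * gives the robot as it stands. The module is installed in compiled form; this text tells all that it offers.
- The arm moves only by the shell command python3 -m jog 'ROWS' [OPENING] [FORCE]. ROWS is JSON, a list that holds one entry, the list of rows, each a list of 6 numbers: the shift along the tool's x, y, z in m, then the turn, a rotation vector about the tool's x, y, z in rad. In form: [[[dx, dy, dz, ax, ay, az], ...]]. A call has 1 to 12 rows; each row shifts and turns the commanded pose from where the row before left it, along the tool's axes as they then stand; what a row does not reach is not made up. A row lasts 1/8 s, in which the tool goes at most 62.5 mm and 10.7 degrees, less where a joint would pass 70% of its speed; a pose out of reach is approached as far as the arm can. A call with a gripper value outside its range is refused whole. OPENING is the finger opening in m, from 0 to 0.0881, set as the call begins (- or left out, the last holds). The fingers move at their own pace and stop on an object; FORCE is the grip in N (left out, the last holds). Time passes only in rows, so rows that do not move let the fingers close. It gives the time, the measured TCP pose, the force, the opening and the grip force at its end, in the units of the state.
- get_state(): the state, without advancing time (a new reading comes with each control period).
- snapshot(name): name is "side" or "top"; returns a dict with "frame" (480x640x3 uint8, red, green, blue), "mtx" (3x3 intrinsics, pixels), "xyz" and "orientation" of the camera in the world. Camera axes: x right, y down, z forward; pixel columns grow to the right and rows downward; lengths in m; the calibration is good to about 2 mm. A picture is of the moment at which its call begins. There is no depth.
- finish_job(): hands the job in; it is judged then, once.
The state is a dict: "clock": time; "q": joint angles; "qd": joint speeds; "joint_torque": joint torques, N m; "tool_pos": TCP position; "eef_rot": TCP orientation; "contact_force": force on the tool from outside, world axes, zero at the start; "moment": the same for the moment, N m; "opening": opening from 0.0 (shut) to 1.0 (fully open); "finger_force": force on a finger pad.
Only numpy, scipy, OpenCV 4.12 (cv2) and the standard library are available. Lean on these libraries where they do the work, as an engineer would, in place of code of your own. Each camera call takes 0.05 s, during which the arm holds its last target. There are 200 camera calls.

## Working session

There is one attempt and no reset: what is moved stays moved. The work goes in short steps, Python scripts to look and compute and a shell command to move; the robot and the scene stay as the last step left them, time stands still between calls to the robot, and variables do not carry over. Pictures are saved under pics/ and viewed, at most 14 in all, crops included, and the job is handed in when it is done.

```bash
mkdir -p pics; cat > h.py <<'E'
import numpy as np, cv2
from scipy.spatial.transform import Rotation as R
from plant import *
def snap(n,f=None):
    s=snapshot(n)
    if f: cv2.imwrite('pics/'+f,cv2.cvtColor(s['frame'],cv2.COLOR_RGB2BGR))
    return s
def ray(s,u,v):
    d=np.linalg.inv(s['mtx'])@[u,v,1.]
    return np.array(s['xyz']),R.from_quat(s['orientation']).apply(d)
def onz(s,u,v,z):
    o,d=ray(s,u,v); return o+d*(z-o[2])/d[2]
def proj(s,p):
    c=R.from_quat(s['orientation']).inv().apply(np.array(p)-s['xyz']); q=s['mtx']@c; return q[:2]/q[2]
def st():
    s=get_state(); print(round(s['clock'],2),np.round(s['tool_pos'],4),'rot\n',np.round(R.from_quat(s['eef_rot']).as_matrix(),3),'f',np.round(s['contact_force'],2),'op',round(s['opening']*88.1,1),'ff',np.round(s['finger_force'],1)); return s
E
python3 - <<'E'
from h import *
for n in('top','side'):
    s=snap(n,n+'0.png'); print(n,s['mtx'],s['xyz'],s['orientation'])
    import pickle; pickle.dump(s,open(n+'0.pkl','wb'))
st()
E
```

```text
top [[522.57572163   0.         317.32005752]
 [  0.         522.57572163 237.97409758]
 [  0.           0.           1.        ]] [0.38048154 0.06578355 1.56175687] [ 0.70720668 -0.7061975   0.02202585 -0.02566465]
side [[512.26032437   0.         321.28199129]
 [  0.         512.26032437 238.1795258 ]
 [  0.           0.           1.        ]] [-0.15982411  0.7030888   0.96441468] [-0.33589318  0.8523608  -0.36924375  0.15593553]
0.1 [ 0.2355 -0.5783  0.238 ] rot
 [[ 0.926  0.377 -0.001]
 [ 0.377 -0.926  0.001]
 [-0.    -0.002 -1.   ]] f [ 0.42 -0.63 -0.28] op 88.0 ff 0.0
```

View pics/top0.png

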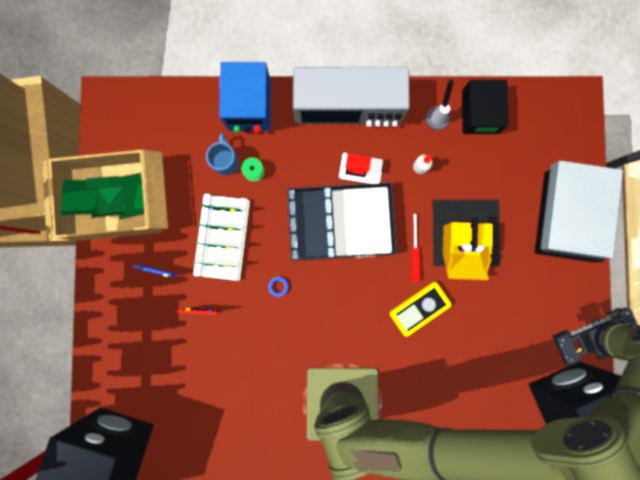

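View pics/side0.png

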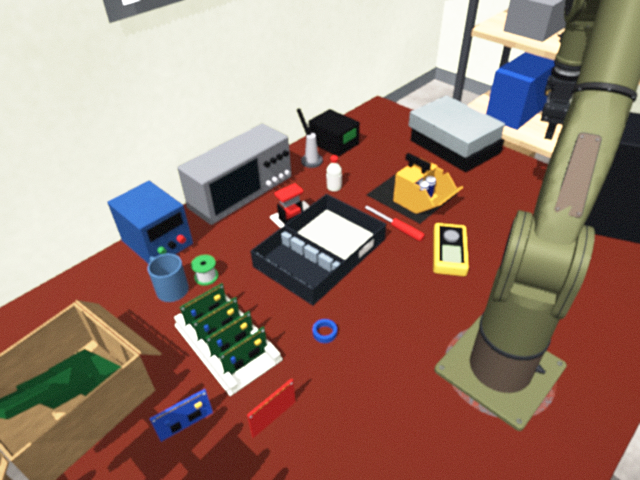

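Top view: drying rack at (222,237) with long axis vertical, tray at (340,222) with bay right and rack left, bin (468,248) on mat (466,232), stamp cap (358,165). The side view seems to show four boards at about (205,300)–(245,350); blue and red look-alikes lie loose nearby.

```bash
cat > m.py <<'E'
from h import *
import pickle
t=pickle.load(open('top0.pkl','rb')); s=pickle.load(open('side0.pkl','rb'))
a=cv2.resize(t['frame'][140:290,190:505],None,fx=2.5,fy=2.5,interpolation=3)
b=cv2.resize(s['frame'][280:395,165:290],None,fx=1.8,fy=1.8,interpolation=3)
c=cv2.resize(s['frame'][140:255,370:480],None,fx=1.8,fy=1.8,interpolation=3)
d=cv2.resize(s['frame'][175:305,240:390],None,fx=1.6,fy=1.6,interpolation=3)
W=np.zeros((600,800,3),np.uint8);W[:a.shape[0],:a.shape[1]]=a;y=380
x=0
for q in(b,c,d): W[y:y+q.shape[0],x:x+q.shape[1]]=q;x+=q.shape[1]+8
cv2.imwrite('pics/crop1.png',cv2.cvtColor(W,cv2.COLOR_RGB2BGR))
def rect(S,mask,roi,z,name):
    m=np.zeros_like(mask);x0,y0,x1,y1=roi;m[y0:y1,x0:x1]=mask[y0:y1,x0:x1]
    cs,_=cv2.findContours(m,cv2.RETR_EXTERNAL,cv2.CHAIN_APPROX_NONE);c=max(cs,key=cv2.contourArea)
    P=np.array([onz(S,u,v,z)[:2] for u,v in c[:,0]],np.float32)
    r=cv2.minAreaRect(P);print(name,'c',np.round(r[0],4),'size',np.round(r[1],4),'ang',round(r[2],1),'px',cv2.boundingRect(c))
hsv=cv2.cvtColor(t['frame'],cv2.COLOR_RGB2HSV);H,S_,V=cv2.split(hsv)
dark=((V<75)).astype(np.uint8)
white=((V>150)&(S_<60)).astype(np.uint8)
red=(((H<6)|(H>174))&(S_>180)&(V>190)).astype(np.uint8)
yel=((H>18)&(H<32)&(S_>150)&(V>120)).astype(np.uint8)
k=np.ones((5,5),np.uint8)
rect(t,cv2.morphologyEx(white,cv2.MORPH_CLOSE,k),(185,185,255,290),.03,'dryrack')
rect(t,white,(325,180,395,265),.006,'bayfloor')
rect(t,dark,(425,190,505,275),.003,'mat')
rect(t,red,(335,145,385,185),.10,'stamp')
rect(t,yel,(435,210,500,285),.08,'bin')
print(onz(t,340,403,0),onz(t,320,240,0))
E
python3 m.py
```

```text
dryrack c [0.4868 0.3563] size [0.1398 0.244 ] ang 83.5 px (193, 194, 57, 87)
bayfloor c [ 0.5348 -0.0472] size [0.2066 0.1947] ang 1.2 px (325, 187, 67, 70)
mat c [ 0.5028 -0.3718] size [0.1941 0.192 ] ang 89.2 px (434, 201, 66, 65)
stamp c [ 0.691  -0.0401] size [0.0638 0.0538] ang 79.6 px (347, 153, 24, 21)
bin c [ 0.4463 -0.3518] size [0.139 0.161] ang 88.8 px (443, 222, 50, 58)
[0.00107836 0.00663032 0.        ] [0.47991844 0.06587448 0.        ]
```

View pics/crop1.png

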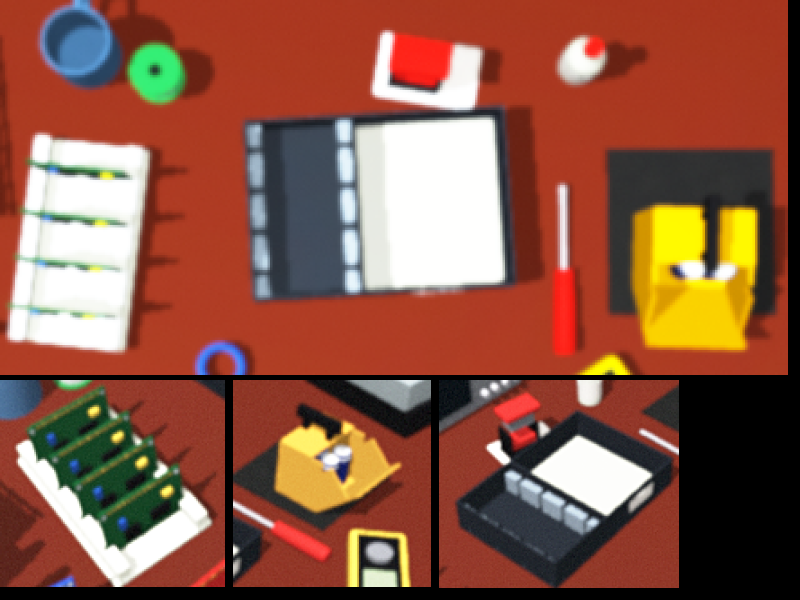

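Crop: four green boards, parts facing the robot (−x); tray rack left with two tooth rails, bay right, bin lip toward robot with handle bar at crop (711,235), stamp cap at crop (422,60).

```bash
cat > m2.py <<'E'
from h import *
import sys
def handle(t):
    f=t['frame'].astype(int);Y=((f[...,0]>150)&(f[...,1]>100)&(f[...,2]<90)).astype(np.uint8);Y[:,:430]=0;Y[:,510:]=0;Y[:195]=0;Y[282:]=0
    hull=cv2.convexHull(cv2.findNonZero(Y));hm=np.zeros_like(Y);cv2.fillConvexPoly(hm,hull,1)
    m=((f.max(2)<45)&(cv2.dilate(hm,np.ones((9,5),np.uint8))>0)).astype(np.uint8)
    n,l,s_,c=cv2.connectedComponentsWithStats(m);i=1+np.argmax(s_[1:,4]);ys,xs=np.nonzero(l==i)
    P=np.array([onz(t,u,v,.141)[:2] for u,v in zip(xs,ys)],np.float32);r=cv2.minAreaRect(P);print('handle',np.round(r[0],4),np.round(r[1],4),round(r[2],1),'px',s_[i])
if __name__=='__main__':
    import pickle;t=pickle.load(open('top0.pkl','rb'));f=t['frame'].astype(int);r_,g,b=f[...,0],f[...,1],f[...,2]
    m=((r_-b<25)&(f.max(2)<110)).astype(np.uint8);m[:, :280]=0;m[:,405:]=0;m[:175]=0;m[270:]=0
    n,l,s_,c=cv2.connectedComponentsWithStats(m);i=1+np.argmax(s_[1:,4]);ys,xs=np.nonzero(l==i)
    P=np.array([onz(t,u,v,.06)[:2] for u,v in zip(xs,ys)],np.float32);R_=cv2.minAreaRect(P);print('tray',np.round(R_[0],4),np.round(R_[1],4),R_[2])
    G=((g-r_>15)&(g-b>10)).astype(np.uint8);G[:,:190]=0;G[:,255:]=0;G[:190]=0;G[285:]=0
    G=cv2.morphologyEx(G,cv2.MORPH_CLOSE,np.ones((1,15),np.uint8))
    n,l,s_,c=cv2.connectedComponentsWithStats(G)
    for i in range(1,n):
        if s_[i,4]<25: continue
        u=[];v=[]
        for x in range(s_[i,0],s_[i,0]+s_[i,2]):
            y=np.nonzero(l[:,x]==i)[0]
            if len(y):u.append(x);v.append(y.min())
        k=np.polyfit(u,v,1);e=[onz(t,x,np.polyval(k,x),.093)[:2] for x in(min(u),max(u)+1)]
        print('board',s_[i],np.round(e,4).tolist(),'mid',np.round(np.mean(e,0),4))
    for n in(-82.5,-27.5,27.5,82.5): print(np.round(np.array([.4868,.3563])+n/1e3*np.array([np.cos(-.113),np.sin(-.113)]),4))
    handle(t)
E
python3 m2.py
```

```text
tray [0.5255 0.1009] [0.2069 0.1076] 3.6514692306518555
board [202 204  39   7 134] [[0.5767, 0.4003], [0.5645, 0.2896]] mid [0.5706 0.3449]
board [199 223  40   7 122] [[0.5212, 0.4078], [0.5087, 0.2946]] mid [0.5149 0.3512]
board [198 242  38   6 102] [[0.4692, 0.4098], [0.4556, 0.3024]] mid [0.4624 0.3561]
board [195 262  38   5  81] [[0.413, 0.4173], [0.4018, 0.3102]] mid [0.4074 0.3637]
[0.4048 0.3656]
[0.4595 0.3594]
[0.5141 0.3532]
[0.5688 0.347 ]
handle [ 0.4938 -0.3576] [0.0766 0.0245] 3.9 px [470 218  10  29 113]
```

```bash
cat >> h.py <<'E'
def go(p,ydir=None,tilt=True):
    """turn (rotvec, tool axes) that levels the tool & puts tool y at ydir deg, then shift in tool axes after it"""
    s=get_state();M=R.from_quat(s['eef_rot']);m=M.as_matrix()
    if ydir is None: ydir=np.degrees(np.arctan2(m[1,1],m[0,1]))
    a=np.radians(ydir);y=np.array([np.cos(a),np.sin(a),0]);z=np.array([0,0,-1.]);x=np.cross(y,z)
    T=R.from_matrix(np.c_[x,y,z]);print('turn',np.round((M.inv()*T).as_rotvec(),4),'shift',np.round(T.inv().apply(np.array(p)-s['tool_pos']),4))
E
python3 - <<'E'
from h import *
import pickle
t=pickle.load(open('top0.pkl','rb'))
C=np.array([onz(t,*p,.06)[:2] for p in[(288.8,188.4),(391.6,182.8),(396,253.2),(292.4,259.6)]])
print(np.round(C,4).tolist(),C.mean(0),[np.linalg.norm(C[i]-C[i-1]) for i in range(4)],np.degrees(np.arctan2(*(C[0]-C[1])[::-1])),np.degrees(np.arctan2(*(C[3]-C[2])[::-1])),np.degrees(np.arctan2(*(C[0]-C[3])[::-1])))
go([.494,-.3576,.238],-86)
E
```

```text
[[0.6259, 0.1565], [0.6425, -0.1415], [0.4384, -0.1525], [0.4196, 0.1451]] [0.53159575 0.00191522] [np.float64(0.20665547361003012), np.float64(0.29847262104080524), np.float64(0.2044286418281349), np.float64(0.29817078960211174)] 93.1891054470081 93.61707514035125 3.1721173952279913
turn [-0.0016  0.0004  0.3171] shift [ 0.2733 -0.2021 -0.    ]
```

```bash
python3 -m jog '[[[0,0,0,0,0,0.158],[0,0,0,0,0,0.158],[0.0455,-0.0337,0,0,0,0],[0.0455,-0.0337,0,0,0,0],[0.0455,-0.0337,0,0,0,0],[0.0455,-0.0337,0,0,0,0],[0.0455,-0.0337,0,0,0,0],[0.0455,-0.0337,0,0,0,0],[0,0,0,0,0,0],[0,0,0,0,0,0]]]' 0.06 15; python3 - <<'E'
from h import *
from m2 import handle
st();go([.494,-.3576,.238],-86)
t=snap('top','top1.png');handle(t)
f=t['frame'][190:270,280:400];cv2.imwrite('pics/tray1.png',cv2.cvtColor(cv2.resize(f,None,fx=6.5,fy=6.5,interpolation=2),cv2.COLOR_RGB2BGR))
snap('side','side1.png')
print(get_state()['q'])
E
```

```text
clock: 1.35
tool_pos: [0.493, -0.3582, 0.2383]
eef_rot: [0.999, 0.035, -0.001, 0.0]
contact_force: [-1.2, -0.8, -0.6]
opening: 0.681
finger_force: 0.0
1.35 [ 0.493  -0.3582  0.2383] rot
 [[ 0.997  0.071 -0.002]
 [ 0.071 -0.997 -0.   ]
 [-0.002  0.    -1.   ]] f [-1.24 -0.78 -0.63] op 60.0 ff 0.0
turn [0.0002 0.0017 0.001 ] shift [ 0.001  -0.0005  0.0003]
handle [ 0.4388 -0.4048] [0.005  0.0655] 81.7 px [492 240   3  25  35]
[ 0.59075432  0.6642706  -0.0638947   1.61864225  0.05393151  0.86127207
 -0.99775197]
```

View pics/side1.png

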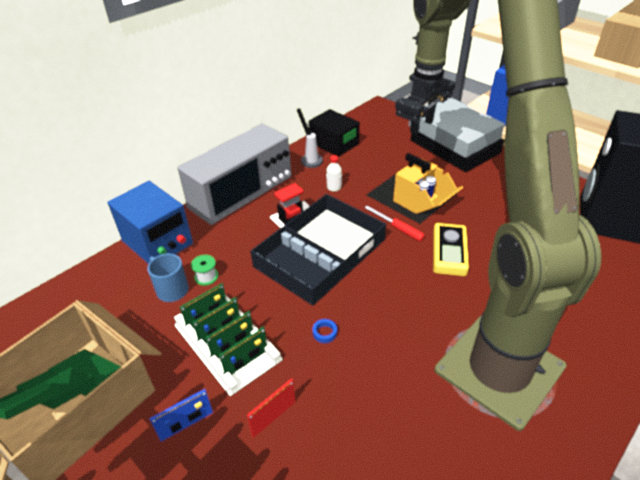

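View pics/tray1.png

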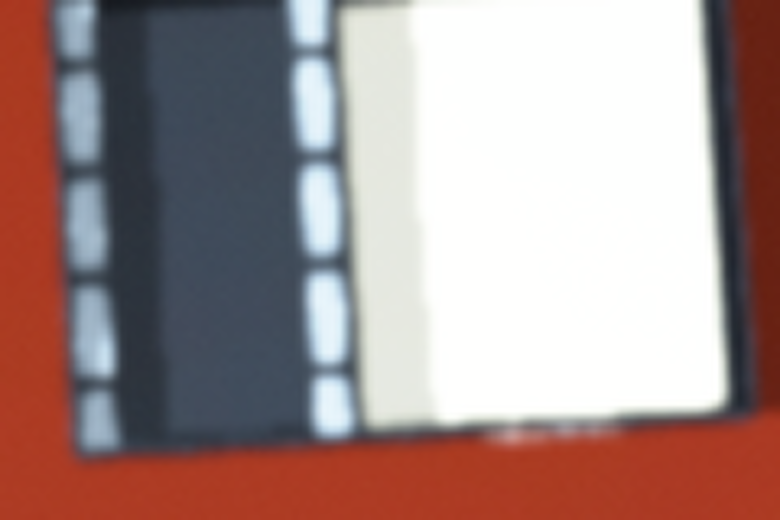

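Side view shows the gripper above the bin, bin unmoved; the tray crop shows slot gaps: right rail (310,51),(315,157),(321,263),(331,370), left rail (78,65),(83,170),(88,277),(95,380).

```bash
python3 - <<'E'
from h import *
import pickle
t=pickle.load(open('top0.pkl','rb'));s=pickle.load(open('side0.pkl','rb'))
L=[(78,65),(83,170),(88,277),(95,380)];Rr=[(310,51),(315,157),(321,263),(331,370)]
for l,r in zip(L,Rr):
    a=onz(t,280+(l[0]+.5)/6.5-.5,190+(l[1]+.5)/6.5-.5,.041);b=onz(t,280+(r[0]+.5)/6.5-.5,190+(r[1]+.5)/6.5-.5,.041);m=(a+b)/2
    print('slot',np.round(m[:2],4),'dir',round(np.degrees(np.arctan2(*(a-b)[:2][::-1])),2),np.linalg.norm(a-b))
a=cv2.imread('pics/side0.png').astype(int);b=cv2.imread('pics/side1.png').astype(int)
print('diff bin region',np.abs(a-b)[150:215,380:465].mean())
for dx in(-.042,.042): print(proj(s,[.4938+dx,-.3576+dx*.07,.141]))
E
python3 - <<'E'
import cv2,numpy as np
a=cv2.imread('pics/side0.png')[145:175,395:440].max(2)
ys,xs=np.nonzero(a<45);i=np.argsort(xs);print([(xs[k]+395,ys[k]+145) for k in i[:4]],[(xs[k]+395,ys[k]+145) for k in i[-4:]])
E
python3 -m jog '[[[0,0,0.06,0,0,0],[0,0,0.045,0,0,0],[0,0,0.015,0,0,0],[0,0,0.006,0,0,0],[0,0,0,0,0,0]]]'
```

```text
slot [0.5992 0.097 ] dir 93.53 0.10484070532739717
slot [0.5514 0.0947] dir 93.28 0.104593518185704
slot [0.5033 0.0921] dir 93.52 0.10484497569404795
slot [0.4561 0.0881] dir 92.51 0.10587755874273959
diff bin region 3.7425037707390647
[429.4763298  163.44142547]
[403.89660593 153.12593032]
[(np.int64(406), np.int64(157)), (np.int64(406), np.int64(158)), (np.int64(407), np.int64(158)), (np.int64(407), np.int64(155))] [(np.int64(439), np.int64(145)), (np.int64(439), np.int64(151)), (np.int64(439), np.int64(152)), (np.int64(439), np.int64(146))]
clock: 2.08
tool_pos: [0.4944, -0.3587, 0.1139]
eef_rot: [0.999, 0.035, 0.001, 0.001]
contact_force: [-0.4, -0.5, 0.6]
opening: 0.683
finger_force: 0.0
```

```bash
python3 -m jog '[[[0,0,0,0,0,0],[0,0,0,0,0,0],[0,0,0,0,0,0],[0,0,0,0,0,0],[0,0,0,0,0,0]]]' 0 45; python3 -m jog '[[[0,0,-0.02,0,0,0],[0,0,-0.04,0,0,0],[0,0,-0.04,0,0,0],[0,0,-0.04,0,0,0],[0,0,-0.02,0,0,0],[0,0,0,0,0,0],[0,0,0,0,0,0],[0,0,0,0,0,0]]]'; python3 -c "
from h import *
st()
snap('side','side2.png')"
```

```text
clock: 2.7
tool_pos: [0.4939, -0.358, 0.1129]
eef_rot: [0.999, 0.035, 0.0, 0.0]
contact_force: [-0.3, -0.2, 1.5]
opening: 0.154
finger_force: 44.3
clock: 3.7
tool_pos: [0.4929, -0.3572, 0.271]
eef_rot: [0.999, 0.035, -0.001, -0.001]
contact_force: [-0.1, 0.7, -4.9]
opening: 0.154
finger_force: 44.7
3.7 [ 0.4929 -0.3572  0.271 ] rot
 [[ 0.997  0.071 -0.003]
 [ 0.071 -0.997  0.002]
 [-0.003 -0.002 -1.   ]] f [-0.12  0.71 -4.91] op 13.6 ff 44.7
```

View pics/side2.png

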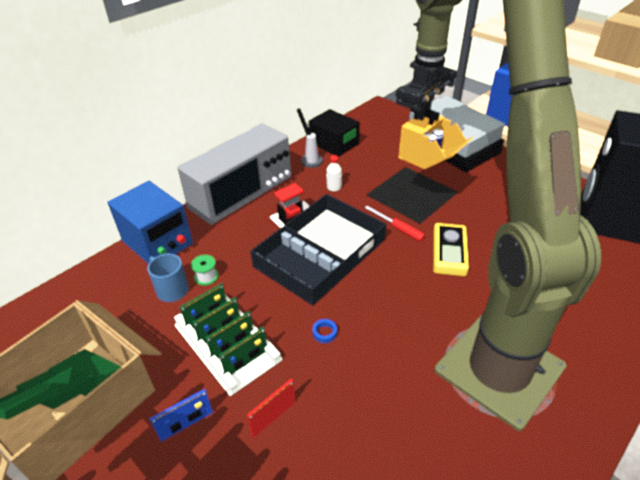

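The bin is held (handle at about (425,115)) and clear of the mat. Wrist limits suggest pouring sideways from the −y side, with the grip turned half round. I'll set it back down, centred, and regrip.

```bash
python3 -m jog '[[[0.014,0.013,0.03,0,0,0],[0,0,0.05,0,0,0],[0,0,0.05,0,0,0],[0,0,0.015,0,0,0],[0,0,0.007,0,0,0],[0,0,0.005,0,0,0],[0,0,0.003,0,0,0],[0,0,0,0,0,0]]]'; python3 -m jog '[[[0,0,0,0,0,0],[0,0,0,0,0,0],[0,0,0,0,0,0],[0,0,0,0,0,0],[0,0,-0.03,0,0,0],[0,0,-0.05,0,0,0],[0,0,-0.05,0,0,0],[0,0,0,0,0,-0.185],[0,0,0,0,0,-0.185],[0,0,0,0,0,-0.185],[0,0,0,0,0,-0.185],[0,0,0,0,0,-0.185]]]' 0.06; python3 -m jog '[[[0,0,0,0,0,-0.185],[0,0,0,0,0,-0.185],[0,0,0,0,0,-0.185],[0,0,0,0,0,-0.185],[0,0,0,0,0,-0.185],[0,0,0,0,0,-0.185],[0,0,0,0,0,-0.185],[0,0,0,0,0,-0.185],[0,0,0,0,0,-0.185],[0,0,0,0,0,-0.185],[0,0,0,0,0,-0.185],[0,0,0,0,0,-0.185]]]'
python3 -c "
from h import *
print(st()['q'])
go([.508,-.369,.23],94)
s=snap('side','side3.png');b=cv2.imread('pics/side3.png')[140:230,370:480];cv2.imwrite('pics/bin3.png',cv2.resize(b,None,fx=5,fy=5,interpolation=2))
print([proj(s,[.508+d,-.370+d*.07,.141]) for d in(-.042,.042)])
"
```

```text
clock: 4.75
tool_pos: [0.5093, -0.3702, 0.1137]
eef_rot: [0.999, 0.035, 0.001, 0.001]
contact_force: [-0.6, 0.1, -3.4]
opening: 0.157
finger_force: 44.9
clock: 6.25
tool_pos: [0.5085, -0.3698, 0.2427]
eef_rot: [0.877, 0.48, -0.0, 0.0]
contact_force: [-0.9, -0.2, -0.3]
opening: 0.677
finger_force: 0.0
clock: 7.75
tool_pos: [0.5084, -0.3701, 0.2426]
eef_rot: [-0.04, 0.999, -0.0, -0.0]
contact_force: [-0.4, 0.1, -0.3]
opening: 0.682
finger_force: 0.0
7.75 [ 0.5084 -0.3701  0.2426] rot
 [[-0.997 -0.08  -0.   ]
 [-0.08   0.997 -0.   ]
 [ 0.    -0.    -1.   ]] f [-0.45  0.11 -0.31] op 60.1 ff 0.0
[ 1.02101075  0.82990944 -0.9265622   1.52759849  0.70534568  1.144885
  1.60106424]
turn [-0.0004 -0.0005  0.01  ] shift [0.0003 0.0011 0.0126]
[array([427.81288757, 159.6473956 ]), array([402.51580797, 149.5301721 ])]
```

View pics/bin3.png

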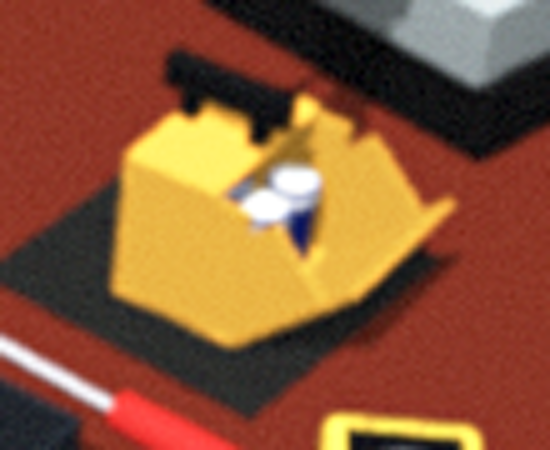

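Bin stands upright on the mat, handle ends at about crop (175,60) and (298,105), matching the prediction; regrip.

```bash
python3 -m jog '[[[0,0,0.05,0,0,0],[0,0,0.05,0,0,0],[0,0,0.02,0,0,0],[0,0,0.0095,0,0,0],[0,0,0,0,0,0]]]'; python3 -m jog '[[[0,0,0,0,0,0],[0,0,0,0,0,0],[0,0,0,0,0,0],[0,0,0,0,0,0],[0,0,-0.02,0,0,0],[0,0,-0.05,0,0,0],[0,0,-0.05,0,0,0],[0,0,-0.05,0,0,0],[0,0,-0.02,0,0,0],[0,0,0,0,0,0]]]' 0 45;  python3 -m jog '[[[0,0,0,0,0,0.1745],[0,0,0,0,0,0.1745],[0,0,0,0,0,0.1745],[0,0,0,0,0,0.1745],[0,0,0,0,0,0.1745],[0,0,0,0,0,0.1745],[0,0,0,0,0,0.1745],[0,0,0,0,0,0.1745],[0,0,0,0,0,0.1745],[0,0,0,0,0,0]]]'
python3 -c "
from h import *
print(st()['q'])
go([.535,-.15,.31],4)
"
```

```text
clock: 8.43
tool_pos: [0.5094, -0.37, 0.1141]
eef_rot: [-0.037, 0.999, -0.0, 0.001]
contact_force: [0.6, -0.0, -0.4]
opening: 0.683
finger_force: 0.0
clock: 9.68
tool_pos: [0.5093, -0.3696, 0.3053]
eef_rot: [-0.037, 0.999, -0.001, 0.001]
contact_force: [1.0, 0.2, -6.1]
opening: 0.154
finger_force: 45.0
clock: 10.92
tool_pos: [0.5076, -0.3692, 0.3017]
eef_rot: [0.679, 0.734, -0.001, -0.002]
contact_force: [0.4, -0.8, -4.6]
opening: 0.156
finger_force: 45.0
10.93 [ 0.5076 -0.3692  0.3017] rot
 [[-0.077  0.997 -0.003]
 [ 0.997  0.077  0.001]
 [ 0.001 -0.003 -1.   ]] f [ 0.4  -0.82 -4.56] op 13.7 ff 45.0
[ 0.84839513  0.67043202 -0.55049619  1.4609006   0.37006457  1.11825152
  0.30779307]
turn [-0.0032 -0.0014  0.0071] shift [ 0.2168  0.0426 -0.0083]
```

```bash
python3 -m jog '[[[0.052,0.013,0.017,0,0,0],[0.052,0.013,0.017,0,0,0],[0.051,0.013,0.018,0,0,0],[0,0,0,0,0,0],[0,0,0,0,0,0]]]'; python3 -m jog '[[[0.0075,0,0,0,-0.0873,0],[0.0075,0,-0.0007,0,-0.0873,0],[0.0074,0,-0.0013,0,-0.0873,0],[0.0072,0,-0.0019,0,-0.0873,0],[0.007,0,-0.0026,0,-0.0873,0],[0.0068,0,-0.0032,0,-0.0873,0],[0.0065,0,-0.0037,0,-0.0873,0],[0.0061,0,-0.0043,0,-0.0873,0],[0,0,0,0,0,0]]]';
python3 -c "
from h import *
print(st()['q'])
"
```

```text
clock: 11.55
tool_pos: [0.5355, -0.2126, 0.2506]
eef_rot: [0.679, 0.734, -0.001, -0.001]
contact_force: [-0.2, -1.4, -4.0]
opening: 0.155
finger_force: 45.0
clock: 12.68
tool_pos: [0.5325, -0.15, 0.2498]
eef_rot: [0.638, 0.691, -0.231, 0.249]
contact_force: [0.0, 0.8, -4.3]
opening: 0.154
finger_force: 45.0
12.68 [ 0.5325 -0.15    0.2498] rot
 [[-0.061  0.997  0.05 ]
 [ 0.766  0.079 -0.638]
 [-0.64  -0.001 -0.769]] f [ 0.04  0.79 -4.28] op 13.5 ff 45.0
[-0.12859134  0.64833725 -0.11566276  1.95002789  0.98614054  0.96439997
 -0.9058936 ]
```

```bash
python3 -m jog '[[[0.0065,0,-0.0055,0,-0.0873,0],[0.006,0,-0.006,0,-0.0873,0],[0.0055,0,-0.0065,0,-0.0873,0],[0.0049,0,-0.007,0,-0.0873,0],[0,0,0,0,0,0],[0,0,0,0,0,0],[0,0,0,0,0,0],[0,0,0,0,0,0]]]'; python3 -m jog '[[[0.0055,0,-0.0095,0,-0.0873,0],[0.0046,0,-0.01,0,-0.0873,0],[0.0038,0,-0.0103,0,-0.0873,0],[0.0028,0,-0.0106,0,-0.0873,0],[0.0019,0,-0.0108,0,-0.0873,0],[0.001,0,-0.011,0,-0.0873,0],[0,0,0,0,0,0],[0,0,0,0,0,0],[0,0,0,0,0,0],[0,0,0,0,0,0]]]'
python3 -c "
from h import *
print(st()['q'])
snap('side','side4.png')
"
```

```text
clock: 13.68
tool_pos: [0.529, -0.1195, 0.2518]
eef_rot: [0.59, 0.634, -0.34, 0.366]
contact_force: [-0.4, -0.1, -6.1]
opening: 0.153
finger_force: 45.0
clock: 14.92
tool_pos: [0.5242, -0.0535, 0.2522]
eef_rot: [0.482, 0.518, -0.481, 0.518]
contact_force: [0.3, 0.3, -2.8]
opening: 0.157
finger_force: 45.0
14.93 [ 0.5242 -0.0535  0.2522] rot
 [[ 0.001  0.997  0.073]
 [-0.     0.073 -0.997]
 [-1.     0.001  0.   ]] f [ 0.29  0.33 -2.81] op 13.8 ff 45.0
[-0.64830883  1.13005898  0.12039193  1.85032555  1.03752483  1.55995064
 -1.37591577]
```

View pics/side4.png

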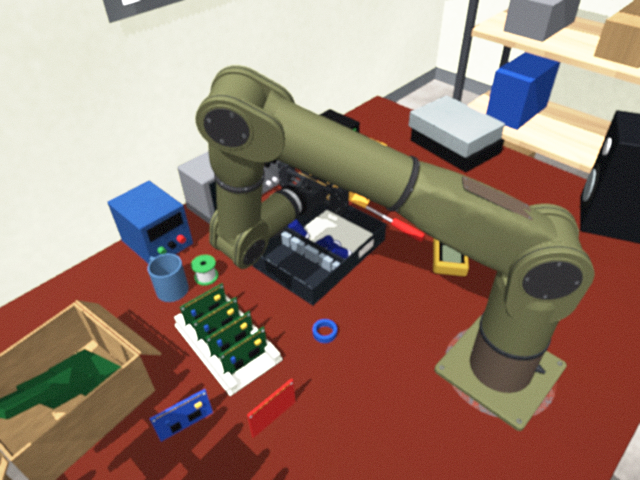

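Several blue caps lie in the bay around (320,240); tilting further with a small shake, then hefting.

```bash
python3 -m jog '[[[0,0,-0.0106,0,-0.0873,0],[-0.0009,0,-0.0106,0,-0.0873,0],[-0.0018,0,-0.0104,0,-0.0873,0],[-0.0027,0,-0.0102,0,-0.0873,0],[0,0,0,0,0,0],[-0.02,0,0,0,0,0],[0.02,0,0,0,0,0],[-0.02,0,0,0,0,0],[0.02,0,0,0,0,0],[0,0,0,0,0,0],[0,0,0,0,0,0]]]'; python3 -m jog '[[[0.0027,0,0.0102,0,0.0873,0],[0.0018,0,0.0104,0,0.0873,0],[0.0009,0,0.0106,0,0.0873,0],[0,0,0.0106,0,0.0873,0],[-0.001,0,0.011,0,0.0873,0],[-0.0019,0,0.0108,0,0.0873,0],[-0.0028,0,0.0106,0,0.0873,0],[-0.0038,0,0.0103,0,0.0873,0],[-0.0046,0,0.01,0,0.0873,0],[-0.0055,0,0.0095,0,0.0873,0]]]'
python3 -m jog '[[[-0.009,0,0.014,0,0.131,0],[-0.009,0,0.012,0,0.131,0],[-0.011,0,0.01,0,0.131,0],[-0.012,0,0.009,0,0.131,0],[-0.013,0,0.007,0,0.131,0],[-0.014,0,0.005,0,0.131,0],[-0.015,0,0.003,0,0.131,0],[-0.015,0,0.001,0,0.131,0],[0,0,0,0,0,0],[0,0,0,0,0,0],[0,0,0,0,0,0]]]'
python3 - <<'E'
from h import *
print(st()['q']);go([.535,-.25,.25],4)
F=[]
for i in range(10): 
    t=snapshot('top');F.append(get_state()['contact_force'][2])
print('Fz',np.mean(F),np.std(F))
s=snap('side','side5.png')
cv2.imwrite('pics/t5.png',cv2.cvtColor(cv2.resize(np.hstack([t['frame'][170:290,280:480],s['frame'][120:320,240:480][:120]]),None,fx=1.8,fy=1.8,interpolation=2),cv2.COLOR_RGB2BGR))
st()
E
```

```text
clock: 16.35
tool_pos: [0.5209, -0.0106, 0.2514]
eef_rot: [0.39, 0.42, -0.558, 0.601]
contact_force: [0.1, 0.1, -1.7]
opening: 0.156
finger_force: 45.0
clock: 17.6
tool_pos: [0.5285, -0.1189, 0.2614]
eef_rot: [0.589, 0.635, -0.34, 0.366]
contact_force: [-0.1, -0.4, -2.6]
opening: 0.158
finger_force: 45.0
clock: 18.98
tool_pos: [0.5377, -0.2372, 0.2653]
eef_rot: [0.679, 0.734, -0.001, -0.001]
contact_force: [0.6, -0.8, -2.7]
opening: 0.153
finger_force: 45.0
18.98 [ 0.5377 -0.2372  0.2653] rot
 [[-0.078  0.997 -0.002]
 [ 0.997  0.078 -0.   ]
 [ 0.    -0.002 -1.   ]] f [ 0.61 -0.84 -2.67] op 13.5 ff 45.0
[ 0.61566389  0.63843658 -0.48404209  1.6397243   0.34789189  0.95171566
  0.0863783 ]
turn [-0.0015 -0.0001  0.0082] shift [-0.0126 -0.0036  0.0153]
Fz -2.1695393688925826 0.3706352946437006
19.52 [ 0.538  -0.2392  0.2654] rot
 [[-0.074  0.997 -0.   ]
 [ 0.997  0.074  0.   ]
 [ 0.    -0.    -1.   ]] f [-0.39  0.09 -2.31] op 13.5 ff 45.0
```

View pics/t5.png

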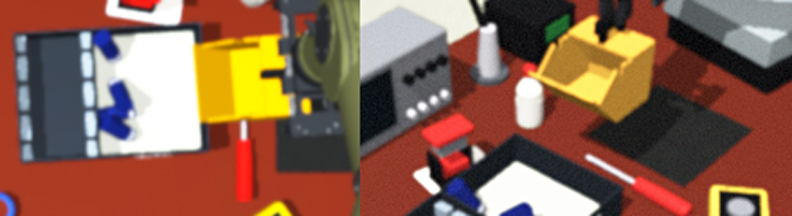

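Crop: three caps lie in the bay at crop (105,43), (122,95), (115,125); the bin is empty in view and weighs 2.17 N = 220 g, so it's empty. Hold a little more, then set it back.

```bash
python3 -m jog '[[[0,0,0,0,0,0],[0,0,0,0,0,0],[0,0,0,0,0,0],[0,0,0,0,0,0],[0,0,0,0,0,0],[0,0,0,0,0,0],[0,0,0,0,0,0],[0,0,0,0,0,0]]]'; python3 -m jog '[[[-0.047,-0.0152,0,0,0,0],[-0.047,-0.0152,0.02,0,0,0],[-0.047,-0.0152,0.03,0,0,0],[0,0,0.05,0,0,0],[0,0,0.03,0,0,0],[0,0,0.01,0,0,0],[0,0,0.006,0,0,0],[0,0,0.004,0,0,0],[0,0,0.002,0,0,0],[0,0,0,0,0,0]]]'
python3 -c "
from h import *
st()"
```

```text
clock: 20.52
tool_pos: [0.538, -0.2392, 0.2654]
eef_rot: [0.68, 0.733, 0.0, -0.0]
contact_force: [-0.1, -0.6, -2.2]
opening: 0.155
finger_force: 45.0
clock: 21.78
tool_pos: [0.5021, -0.3849, 0.1225]
eef_rot: [0.681, 0.732, -0.003, 0.002]
contact_force: [-18.4, 6.6, 57.5]
opening: 0.155
finger_force: 45.0
21.77 [ 0.5021 -0.3849  0.1225] rot
 [[-0.072  0.997 -0.001]
 [ 0.997  0.072 -0.006]
 [-0.006 -0.001 -1.   ]] f [-18.4    6.59  57.51] op 13.7 ff 45.0
```

```bash
python3 -m jog '[[[0,0,-0.003,0,0,0],[0,0,-0.003,0,0,0],[0,0,-0.002,0,0,0],[0,0,0,0,0,0],[0,0,0,0,0,0]]]'
python3 -c "
from h import *
st()
s=snap('side')
cv2.imwrite('pics/b6.png',cv2.cvtColor(cv2.resize(s['frame'][100:250,330:480],None,fx=4,fy=4,interpolation=2),cv2.COLOR_RGB2BGR))"
```

```text
clock: 22.4
tool_pos: [0.5034, -0.3838, 0.1227]
eef_rot: [0.68, 0.733, -0.0, 0.001]
contact_force: [-3.1, 0.9, 9.5]
opening: 0.157
finger_force: 45.0
22.4 [ 0.5034 -0.3838  0.1227] rot
 [[-0.074  0.997  0.001]
 [ 0.997  0.074 -0.001]
 [-0.001  0.    -1.   ]] f [-3.1  0.9  9.5] op 13.8 ff 45.0
```

View pics/b6.png

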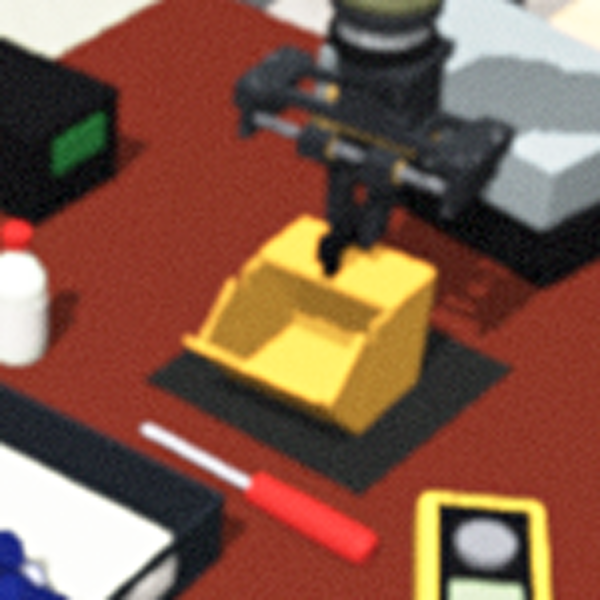

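The bin stands on the mat, held; release, rise, and go to the boards.

```bash
python3 -m jog '[[[0,0,-0.001,0,0,0],[0,0,0,0,0,0],[0,0,0,0,0,0],[0,0,0,0,0,0],[0,0,-0.02,0,0,0],[0,0,-0.05,0,0,0],[0,0,-0.06,0,0,0],[0,0,0,0,0,0]]]' 0.06; python3 -m jog '[[[0,0,0,0,0,0.0925],[0,0,0,0,0,0.0925],[0.06,0,0,0,0,0],[0.06,0,0,0,0,0],[0.06,0,0,0,0,0],[0.06,0,0,0,0,0],[0.06,0,0,0,0,0],[0.06,0,0,0,0,0],[0.06,0,0,0,0,0],[0.06,0,0,0,0,0],[0,0,0,0,0,0]]]' 0.03
python3 -c "
from h import *
print(st()['q']);go([.569,.346,.15],-6.4)
t=snap('top','top6.png')
import m2"
```

```text
clock: 23.45
tool_pos: [0.5061, -0.3843, 0.2574]
eef_rot: [0.68, 0.733, 0.001, 0.005]
contact_force: [0.7, 1.5, -0.4]
opening: 0.681
finger_force: 0.0
clock: 24.82
tool_pos: [0.5551, 0.1011, 0.2518]
eef_rot: [0.742, 0.671, 0.001, -0.002]
contact_force: [0.6, -0.7, 0.0]
opening: 0.343
finger_force: 0.0
24.82 [0.5551 0.1011 0.2518] rot
 [[ 0.1    0.995 -0.001]
 [ 0.995 -0.1    0.005]
 [ 0.005 -0.001 -1.   ]] f [ 0.57 -0.67  0.02] op 30.2 ff 0.0
[-0.01416838  0.61168656 -0.40930554  1.73031116  0.29963835  0.86126044
 -0.65386658]
turn [-0.0014 -0.0046  0.0117] shift [ 0.2449 -0.0134  0.1018]
```

```bash
python3 -m jog '[[[0,0,0,0,-0.005,0.012],[0.06,-0.0034,0,0,0,0],[0.06,-0.0034,0.01,0,0,0],[0.06,-0.0034,0.03,0,0,0],[0.061,-0.0034,0.06,0,0,0],[0,0,0,0,0,0],[0,0,0,0,0,0]]]' 0.03
python3 -c "
from h import *
st();go([.569,.346,.058],-6.4)"
```

```text
clock: 25.75
tool_pos: [0.5715, 0.3109, 0.1695]
eef_rot: [0.75, 0.661, -0.002, 0.002]
contact_force: [0.6, -0.1, -0.1]
opening: 0.339
finger_force: 0.0
25.75 [0.5715 0.3109 0.1695] rot
 [[ 0.125  0.992 -0.   ]
 [ 0.992 -0.125 -0.007]
 [-0.007  0.    -1.   ]] f [ 0.62 -0.11 -0.12] op 29.9 ff 0.0
turn [ 0.0004  0.007  -0.0139] shift [ 0.0346 -0.0064  0.1115]
```

```bash
python3 -m jog '[[[0.035,-0.0064,0,0,0.007,-0.013],[0,0,0,0,0,0],[0,0,0.05,0,0,0],[0,0,0.04,0,0,0],[0,0,0.015,0,0,0],[0,0,0.006,0,0,0],[0,0,0,0,0,0]]]'
python3 -c "
from h import *
st();go([.569,.346,.058],-6.4)
s=snap('side')
cv2.imwrite('pics/b7.png',cv2.cvtColor(cv2.resize(s['frame'][200:390,140:330],None,fx=3.1,fy=3.1,interpolation=2),cv2.COLOR_RGB2BGR))"
```

```text
clock: 26.62
tool_pos: [0.5695, 0.3495, 0.0599]
eef_rot: [0.745, 0.667, 0.002, -0.001]
contact_force: [0.8, 0.3, -0.2]
opening: 0.337
finger_force: 0.0
26.62 [0.5695 0.3495 0.0599] rot
 [[ 0.11   0.994  0.002]
 [ 0.994 -0.11   0.003]
 [ 0.004  0.002 -1.   ]] f [ 0.84  0.28 -0.2 ] op 29.7 ff 0.0
turn [ 0.0016 -0.0035  0.0014] shift [-0.0035 -0.0001  0.0019]
```

View pics/b7.png

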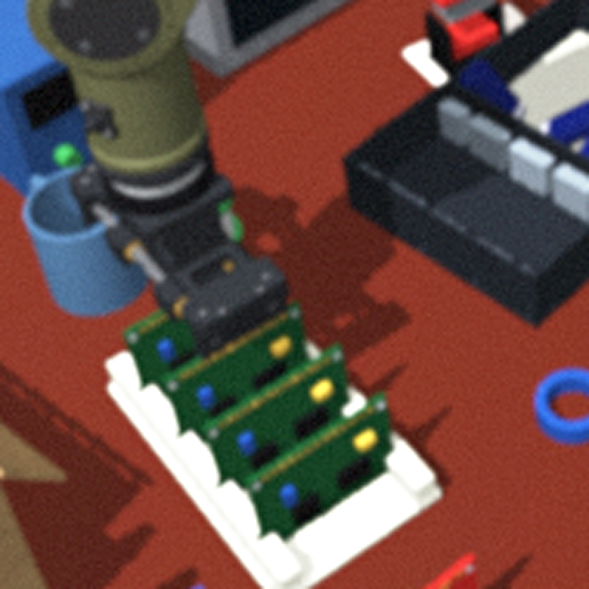

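Gripper straddles the far board at mid-width, near but clear of the mug. Close and lift.

```bash
python3 -m jog '[[[0,0,0.002,0,0,0],[0,0,0,0,0,0],[0,0,0,0,0,0],[0,0,0,0,0,0],[0,0,0,0,0,0]]]' 0 20; python3 -c "
from h import *
st()"; python3 -m jog '[[[0,0,-0.01,0,0,0],[0,0,-0.02,0,0,0],[0,0,-0.04,0,0,0],[0,0,-0.05,0,0,0],[0,0,-0.03,0,0,0],[0,0,0,0,0,0]]]' 0 30; python3 -c "
from h import *
st();go([.5987,.095,.2],3.4)"
```

```text
clock: 27.3
tool_pos: [0.5686, 0.3496, 0.0569]
eef_rot: [0.745, 0.667, 0.001, -0.001]
contact_force: [-0.2, -0.3, 2.8]
opening: 0.044
finger_force: 20.0
27.3 [0.5686 0.3496 0.0569] rot
 [[ 0.109  0.994  0.001]
 [ 0.994 -0.109  0.003]
 [ 0.003  0.    -1.   ]] f [-0.25 -0.32  2.76] op 3.9 ff 20.0
clock: 28.05
tool_pos: [0.5698, 0.3505, 0.2106]
eef_rot: [0.745, 0.667, 0.004, -0.001]
contact_force: [0.0, -0.5, -1.6]
opening: 0.041
finger_force: 30.0
28.05 [0.5698 0.3505 0.2106] rot
 [[ 0.109  0.994  0.006]
 [ 0.994 -0.109  0.007]
 [ 0.007  0.005 -1.   ]] f [ 0.04 -0.49 -1.58] op 3.6 ff 30.0
turn [ 0.0055 -0.0068 -0.169 ] shift [-0.2568  0.0137  0.0106]
```

```bash
python3 -m jog '[[[0,0,0,0.003,-0.0035,-0.085],[0,0,0,0.0025,-0.0035,-0.084],[-0.05,0.0027,0,0,0,0],[-0.05,0.0027,0,0,0,0],[-0.05,0.0027,0,0,0,0],[-0.05,0.0027,0,0,0,0],[-0.05,0.0027,0,0,0,0],[0,0,0,0,0,0],[0,0,0,0,0,0]]]'; python3 -c "
from h import *
st();go([.599,.0983,.105],3.4)"
```

```text
clock: 29.18
tool_pos: [0.5961, 0.1009, 0.2069]
eef_rot: [0.686, 0.728, -0.004, -0.001]
contact_force: [0.1, 0.2, -0.4]
opening: 0.045
finger_force: 30.0
29.18 [0.5961 0.1009 0.2069] rot
 [[-0.06   0.998 -0.007]
 [ 0.998  0.06  -0.004]
 [-0.003 -0.007 -1.   ]] f [ 0.14  0.23 -0.36] op 4.0 ff 30.0
turn [-0.0072  0.0033  0.0004] shift [-0.0028  0.0028  0.1019]
```

```bash
python3 -m jog '[[[-0.0028,0.0028,0.04,-0.007,0.003,0],[0,0,0.04,0,0,0],[0,0,0.02,0,0,0],[0,0,0,0,0,0],[0,0,0,0,0,0]]]'; python3 -c "
from h import *
st();go([.599,.0983,.055],3.4)
t=snap('top');f=t['frame'][175:265,275:355]
s=snap('side');g=s['frame'][200:320,230:350]
k=lambda a:cv2.resize(a,(400,450),interpolation=2)
cv2.imwrite('pics/b8.png',cv2.cvtColor(np.hstack([k(f),k(g)]),cv2.COLOR_RGB2BGR))"
```

```text
clock: 29.8
tool_pos: [0.6, 0.0991, 0.1083]
eef_rot: [0.685, 0.728, 0.001, 0.001]
contact_force: [1.4, -0.9, -1.2]
opening: 0.045
finger_force: 30.0
29.8 [0.6    0.0991 0.1083] rot
 [[-0.061  0.998  0.003]
 [ 0.998  0.061  0.   ]
 [-0.     0.003 -1.   ]] f [ 1.38 -0.89 -1.16] op 3.9 ff 30.0
turn [0.0025 0.0001 0.0019] shift [-0.0008 -0.001   0.0533]
```

View pics/b8.png

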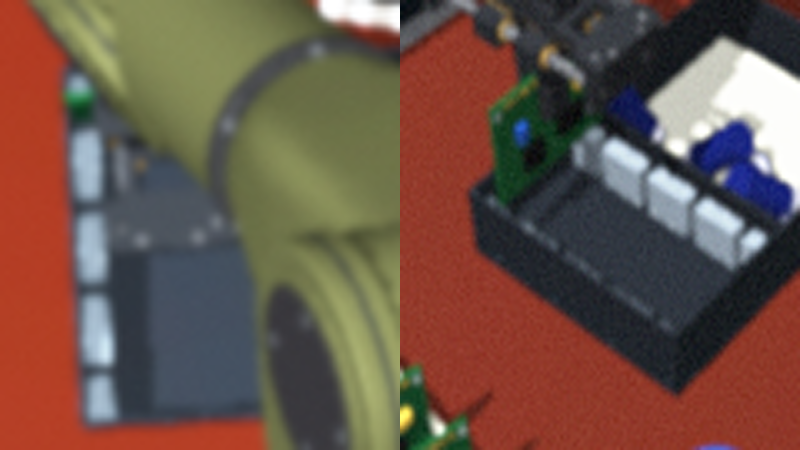

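Board hovers over the far slot (left end near crop (78,97)); descend gently.

```bash
python3 -m jog '[[[-0.0008,-0.001,0.012,0,0,0],[0,0,0.008,0,0,0],[0,0,0.005,0,0,0],[0,0,0.005,0,0,0],[0,0,0,0,0,0]]]'; python3 -m jog '[[[0,0,0.006,0,0,0],[0,0,0.006,0,0,0],[0,0,0.006,0,0,0],[0,0,0.004,0,0,0],[0,0,0,0,0,0],[0,0,0,0,0,0]]]'; python3 -c "
from h import *
st();go([.599,.0983,.055],3.4)"
```

```text
clock: 30.52
tool_pos: [0.5984, 0.0966, 0.0771]
eef_rot: [0.686, 0.728, -0.0, 0.001]
contact_force: [-0.7, 0.1, -1.1]
opening: 0.044
finger_force: 30.0
clock: 31.28
tool_pos: [0.5988, 0.0967, 0.0556]
eef_rot: [0.686, 0.728, 0.0, 0.001]
contact_force: [-0.1, 0.3, -0.5]
opening: 0.037
finger_force: 30.0
31.27 [0.5988 0.0967 0.0556] rot
 [[-0.06   0.998  0.001]
 [ 0.998  0.06  -0.001]
 [-0.001  0.001 -1.   ]] f [-0.07  0.25 -0.53] op 3.3 ff 30.0
turn [0.0014 0.0011 0.0002] shift [0.0016 0.0003 0.0006]
```

```bash
python3 -m jog '[[[0,0,0.001,0,0,0],[0,0,0,0,0,0],[0,0,0,0,0,0],[0,0,-0.02,0,0,0],[0,0,-0.06,0,0,0],[0,0,-0.06,0,0,0],[0,0,0,0,0,0.085],[0,0,0,0,0,0.085],[0,0,0,0,0,0]]]' 0.03; python3 -c "
from h import *
st();go([.514,.352,.15],-6.4)"
```

```text
clock: 32.4
tool_pos: [0.5987, 0.0969, 0.196]
eef_rot: [0.745, 0.667, 0.001, 0.001]
contact_force: [0.3, -0.2, -0.5]
opening: 0.34
finger_force: 0.0
32.4 [0.5987 0.0969 0.196 ] rot
 [[ 0.109  0.994  0.003]
 [ 0.994 -0.109 -0.001]
 [-0.001  0.003 -1.   ]] f [ 0.27 -0.24 -0.52] op 30.0 ff 0.0
turn [0.0031 0.0006 0.0023] shift [ 0.2441 -0.1126  0.046 ]
```

```bash
python3 -m jog '[[[0.041,-0.019,0,0,0,0],[0.041,-0.019,0,0,0,0],[0.041,-0.019,0,0,0,0],[0.041,-0.019,0,0,0,0],[0.041,-0.019,0.02,0,0,0],[0.041,-0.019,0.02,0,0,0],[0,0,0,0,0,0],[0,0,0,0,0,0]]]' 0.03; python3 -c "
from h import *
st();go([.514,.352,.057],-6.4)"
```

```text
clock: 33.4
tool_pos: [0.5128, 0.3531, 0.1544]
eef_rot: [0.745, 0.667, -0.0, 0.001]
contact_force: [0.6, -0.7, -0.6]
opening: 0.336
finger_force: 0.0
33.4 [0.5128 0.3531 0.1544] rot
 [[ 0.109  0.994  0.002]
 [ 0.994 -0.109 -0.002]
 [-0.002  0.002 -1.   ]] f [ 0.64 -0.68 -0.61] op 29.6 ff 0.0
turn [0.0019 0.0018 0.002 ] shift [-0.001   0.0014  0.0974]
```

```bash
python3 -m jog '[[[-0.001,0.0014,0.04,0,0,0],[0,0,0.04,0,0,0],[0,0,0.012,0,0,0],[0,0,0.0054,0,0,0],[0,0,0,0,0,0]]]'; python3 -m jog '[[[0,0,0,0,0,0],[0,0,0,0,0,0],[0,0,0,0,0,0],[0,0,0,0,0,0]]]' 0 20;  python3 -m jog '[[[0,0,-0.01,0,0,0],[0,0,-0.02,0,0,0],[0,0,-0.04,0,0,0],[0,0,-0.05,0,0,0],[0,0,-0.03,0,0,0],[0,0,0,0,0,-0.085],[0,0,0,0,0,-0.086],[0,0,0,0,0,0]]]' 0 30; python3 -c "
from h import *
st();go([.551,.095,.2],3.4)"
```

```text
clock: 34.02
tool_pos: [0.5147, 0.3527, 0.0578]
eef_rot: [0.745, 0.667, 0.001, 0.001]
contact_force: [0.9, 0.1, -0.3]
opening: 0.341
finger_force: 0.0
clock: 34.52
tool_pos: [0.514, 0.3527, 0.0573]
eef_rot: [0.745, 0.667, 0.001, 0.001]
contact_force: [-0.6, 0.2, 2.6]
opening: 0.041
finger_force: 20.0
clock: 35.52
tool_pos: [0.5137, 0.3527, 0.2079]
eef_rot: [0.686, 0.728, 0.001, 0.001]
contact_force: [0.4, 0.2, -0.4]
opening: 0.047
finger_force: 30.0
35.52 [0.5137 0.3527 0.2079] rot
 [[-0.06   0.998  0.002]
 [ 0.998  0.06  -0.   ]
 [-0.     0.002 -1.   ]] f [ 0.44  0.19 -0.44] op 4.1 ff 30.0
turn [0.0021 0.0004 0.0002] shift [-0.2594  0.022   0.0079]
```

```bash
python3 -m jog '[[[-0.052,0.0044,0,0,0,0],[-0.052,0.0044,0,0,0,0],[-0.052,0.0044,0,0,0,0],[-0.052,0.0044,0.03,0,0,0],[-0.052,0.0044,0.03,0,0,0],[0,0,0.03,0,0,0],[0,0,0,0,0,0],[0,0,0,0,0,0]]]'; python3 -c "
from h import *
st();go([.551,.094,.0555],3.4)"
```

```text
clock: 36.52
tool_pos: [0.5521, 0.096, 0.1183]
eef_rot: [0.685, 0.729, 0.001, 0.001]
contact_force: [0.4, -0.1, -1.0]
opening: 0.042
finger_force: 30.0
36.52 [0.5521 0.096  0.1183] rot
 [[-0.061  0.998  0.003]
 [ 0.998  0.061  0.   ]
 [ 0.     0.003 -1.   ]] f [ 0.38 -0.11 -0.96] op 3.7 ff 30.0
turn [ 0.0032 -0.0001  0.0022] shift [-0.0019 -0.0012  0.0628]
```

```bash
python3 -m jog '[[[-0.0019,-0.0012,0.018,0,0,0],[0,0,0.01,0,0,0],[0,0,0.005,0,0,0],[0,0,0.005,0,0,0],[0,0,0,0,0,0]]]'; python3 -m jog '[[[0,0,0.008,0,0,0],[0,0,0.006,0,0,0],[0,0,0.006,0,0,0],[0,0,0.005,0,0,0],[0,0,0,0,0,0],[0,0,0,0,0,0]]]';python3 -m jog '[[[0,0,0,0,0,0],[0,0,0,0,0,0],[0,0,0,0,0,0],[0,0,-0.02,0,0,0],[0,0,-0.06,0,0,0],[0,0,-0.06,0,0,0],[0,0,0,0,0,0.085],[0,0,0,0,0,0.085],[0,0,0,0,0,0]]]' 0.03; python3 -c "
from h import *
st();go([.460,.3583,.15],-6.4)"
```

```text
clock: 37.15
tool_pos: [0.5527, 0.0878, 0.0816]
eef_rot: [0.687, 0.727, -0.001, 0.005]
contact_force: [1.0, -10.7, 8.5]
opening: 0.048
finger_force: 30.0
clock: 37.9
tool_pos: [0.5529, 0.0906, 0.0601]
eef_rot: [0.686, 0.728, 0.001, 0.005]
contact_force: [-6.3, -7.5, 37.2]
opening: 0.043
finger_force: 30.0
clock: 39.02
tool_pos: [0.5509, 0.0939, 0.196]
eef_rot: [0.744, 0.668, 0.002, 0.002]
contact_force: [0.7, 0.2, 1.2]
opening: 0.341
finger_force: 0.0
39.02 [0.5509 0.0939 0.196 ] rot
 [[ 0.107  0.994  0.005]
 [ 0.994 -0.107 -0.   ]
 [ 0.     0.005 -1.   ]] f [0.74 0.24 1.2 ] op 30.1 ff 0.0
turn [ 0.0045 -0.0003  0.0045] shift [ 0.2526 -0.1198  0.046 ]
```

```bash
python3 -m jog '[[[0,0,0.04,0,0,-0.085],[0,0,0.03,0,0,-0.085],[0,0,0.02,0,0,0],[0,0,0.003,0,0,0],[0,0,0,0,0,0],[0,0,0,0,0,0]]]' 0 30; python3 -c "
from h import *
st()"; python3 -m jog '[[[0,0,0.004,0,0,0],[0,0,0.003,0,0,0],[0,0,0.002,0,0,0],[0,0,0,0,0,0],[0,0,0,0,0,0]]]';
```

```text
clock: 39.78
tool_pos: [0.5525, 0.0936, 0.1034]
eef_rot: [0.685, 0.729, 0.002, 0.002]
contact_force: [-0.0, -0.2, 10.6]
opening: 0.044
finger_force: 30.0
39.77 [0.5525 0.0936 0.1034] rot
 [[-0.062  0.998  0.006]
 [ 0.998  0.062  0.   ]
 [-0.     0.006 -1.   ]] f [-0.02 -0.22 10.63] op 3.9 ff 30.0
clock: 40.4
tool_pos: [0.5539, 0.0943, 0.098]
eef_rot: [0.684, 0.729, 0.004, 0.004]
contact_force: [-4.7, -2.4, 38.5]
opening: 0.049
finger_force: 30.1
```

```bash
python3 -m jog '[[[0,0,-0.008,0,0,0],[0,0,0,0,0,0],[0,0,0,0,0,0],[0,0,0.01,0,0,0],[0,0,0.015,0,0,0],[0,0,0.006,0,0,0],[0,0,0,0,0,0]]]' 0.03 30;  python3 -c "
from h import *
st()
t=snap('top','t9.png');s=snap('side','s9.png')
f=t['frame'][175:265,275:355];g=s['frame'][180:320,230:370]
k=lambda a:cv2.resize(a,(400,450),interpolation=2)
cv2.imwrite('pics/b9.png',cv2.cvtColor(np.hstack([k(f),k(g)]),cv2.COLOR_RGB2BGR))"
```

```text
clock: 41.28
tool_pos: [0.5498, 0.0923, 0.0681]
eef_rot: [0.685, 0.728, -0.001, 0.0]
contact_force: [-0.0, -0.6, 1.4]
opening: 0.342
finger_force: 0.0
41.27 [0.5498 0.0923 0.0681] rot
 [[-0.061  0.998 -0.   ]
 [ 0.998  0.061 -0.002]
 [-0.002 -0.001 -1.   ]] f [-0.02 -0.6   1.4 ] op 30.1 ff 0.0
```

View pics/b9.png

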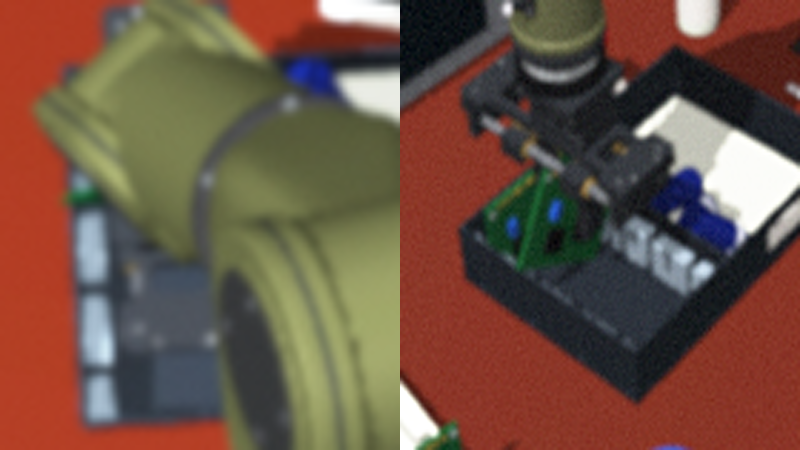

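Crop: board 2's +y lower corner (525,265) sits on the outer wall while its −y end is down, so it was inserted too far +y. Pinch lightly, drag toward −y so it drops in.

```bash
python3 -m jog '[[[0,0,-0.01,0,0,0],[0,0,0,0,0,0],[0,0,0,0,0,0],[0,0,0,0,0,0],[-0.003,0,0,0,0,0],[-0.003,0,0,0,0,0],[-0.003,0,0,0,0,0],[-0.003,0,0,0,0,0],[-0.003,0,0,0,0,0],[0,0,0,0,0,0]]]' 0 6; python3 -c "
from h import *
st()"; python3 -m jog '[[[0,0,0,0,0,0],[0,0,0,0,0,0],[0,0,0,0,0,0],[0,0,-0.02,0,0,0],[0,0,-0.06,0,0,0],[0,0,-0.05,0,0,0],[0,0,0,0,0,0]]]' 0.03; python3 -m jog '[[[0.05,0,0,0,0,0],[0.05,0,0,0,0,0],[0.05,0,0,0,0,0],[0.05,0,0,0,0,0],[0.05,0,0,0,0,0],[0,0,0,0,0,0]]]'; python3 -c "
from h import *
st()
t=snap('top','t10.png');s=snap('side','s10.png')
f=t['frame'][170:270,270:370];g=s['frame'][180:320,230:370]
k=lambda a:cv2.resize(a,(400,400),interpolation=2)
cv2.imwrite('pics/b10.png',cv2.cvtColor(np.hstack([k(f),k(g)]),cv2.COLOR_RGB2BGR))"
```

```text
clock: 42.62
tool_pos: [0.5513, 0.0811, 0.0794]
eef_rot: [0.684, 0.729, 0.002, -0.001]
contact_force: [-2.3, 6.3, 4.2]
opening: 0.049
finger_force: 6.0
42.62 [0.5513 0.0811 0.0794] rot
 [[-0.063  0.998  0.002]
 [ 0.998  0.063  0.004]
 [ 0.004  0.003 -1.   ]] f [-2.3   6.29  4.18] op 4.3 ff 6.0
clock: 43.5
tool_pos: [0.5535, 0.078, 0.2127]
eef_rot: [0.686, 0.728, 0.003, 0.003]
contact_force: [0.1, -0.7, -0.4]
opening: 0.339
finger_force: 0.0
clock: 44.25
tool_pos: [0.5334, 0.3324, 0.2075]
eef_rot: [0.683, 0.731, 0.0, -0.001]
contact_force: [0.2, -0.5, -1.2]
opening: 0.341
finger_force: 0.0
44.25 [0.5334 0.3324 0.2075] rot
 [[-0.068  0.998 -0.001]
 [ 0.998  0.068  0.002]
 [ 0.002 -0.001 -1.   ]] f [ 0.17 -0.51 -1.23] op 30.0 ff 0.0
```

View pics/b10.png

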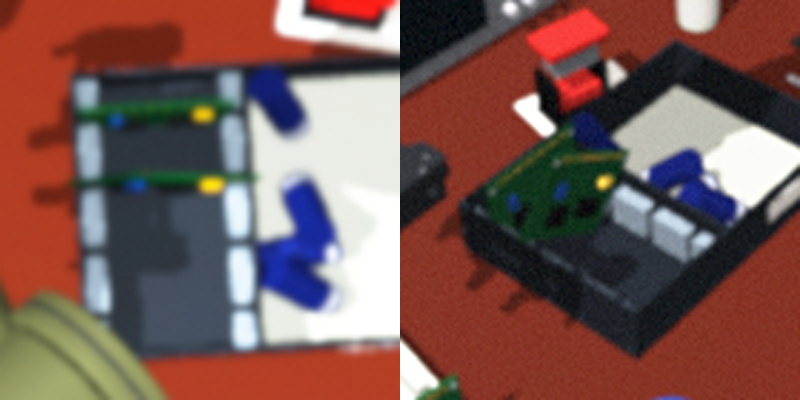

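Top/side crop: board 1 is home; board 2 is still tilted in its plane (top-view ends crop x 78 and 258, blue part (135,184), yellow part (210,185)). I'll triangulate its parts to get the tilt.

```bash
cat >> h.py <<'E'
def tri(t,a,s,b):
    o1,d1=ray(t,*a);o2,d2=ray(s,*b);A=np.c_[d1,-d2];k=np.linalg.lstsq(A,o2-o1,rcond=None)[0];p,q=o1+k[0]*d1,o2+k[1]*d2
    return (p+q)/2,np.linalg.norm(p-q)
E
python3 - <<'E'
from h import *
import pickle
t=pickle.load(open('top0.pkl','rb'));s=pickle.load(open('side0.pkl','rb'))
def f(n,tb,sb,ty,sy):
    b,e=tri(t,tb,s,sb);y,e2=tri(t,ty,s,sy);d=y-b;print(n,'blue',np.round(b,4),'yel',np.round(y,4),'gap',round(e,4),round(e2,4),'d',np.round(d,4),'ang',np.degrees(np.arctan2(d[2],-d[1])))
f('ref3',(206,245.2),(219,342.3),(226.8,246.4),(243.2,325.8))
f('b2',(303.75,216),(286.7,246.5),(322.5,216.25),(301.4,243.7))
# top ends of boards on t10
F=cv2.cvtColor(cv2.imread('pics/t10.png'),cv2.COLOR_BGR2RGB).astype(int);g=((F[...,1]-F[...,0]>15)&(F[...,1]-F[...,2]>10)).astype(np.uint8);g[:,:280]=0;g[:,345:]=0;g[:185]=0;g[225:]=0
g=cv2.morphologyEx(g,cv2.MORPH_CLOSE,np.ones((1,15),np.uint8));n,l,S,c=cv2.connectedComponentsWithStats(g)
for i in range(1,n):
    if S[i,4]>20:
        x0,x1=S[i,0],S[i,0]+S[i,2];vs=[np.nonzero(l[:,x]==i)[0].min() for x in(x0+3,x1-4)]
        print(S[i],[np.round(onz(t,u,v,z)[:2],4).tolist() for (u,v) in zip((x0,x1),vs) for z in(.06,.091,.11)])
E
```

```text
ref3 blue [0.4595 0.3923 0.0638] yel [0.4548 0.3308 0.0662] gap 0.003 0.0063 d [-0.0047 -0.0615  0.0024] ang 2.198443237298244
b2 blue [0.5409 0.1111 0.0955] yel [0.5438 0.0584 0.0664] gap 0.0018 0.001 d [ 0.0028 -0.0527 -0.0292] ang -28.94969624799762
[290 194  38   7 195] [[0.6008, 0.1529], [0.5962, 0.1511], [0.5935, 0.15], [0.6096, 0.0429], [0.6049, 0.0433], [0.602, 0.0436]]
[295 213  40   4 121] [[0.5513, 0.1382], [0.5478, 0.1367], [0.5456, 0.1358], [0.5543, 0.0226], [0.5507, 0.0235], [0.5485, 0.0241]]
```

```bash
python3 -c "
from h import *
go([.552,.075,.15],3.4)"; python3 -m jog '[[[-0.05,0,0,0,0,-0.006],[-0.05,0,0,0,0,0],[-0.05,0,0,0,0,0],[-0.05,0,0,0,0,0],[-0.05,0,0,0,0,0],[0,0,0,0,0,0],[0,0,0,0,0,0]]]' 0.03 ; python3 -c "
from h import *
st();go([.552,.075,.075],3.4)"
```

```text
turn [-0.0004  0.0037  0.002 ] shift [-0.2518  0.0016  0.0573]
clock: 45.22
tool_pos: [0.552, 0.0765, 0.2088]
eef_rot: [0.684, 0.73, -0.0, 0.001]
contact_force: [-0.1, -0.6, 0.4]
opening: 0.34
finger_force: 0.0
45.23 [0.552  0.0765 0.2088] rot
 [[-0.064  0.998  0.001]
 [ 0.998  0.064 -0.001]
 [-0.001  0.001 -1.   ]] f [-0.09 -0.6   0.37] op 29.9 ff 0.0
turn [0.0006 0.0014 0.0051] shift [-1.500e-03 -1.000e-04  1.338e-01]
```

```bash
python3 -m jog '[[[0,0,0.06,0,0,0.005],[0,0,0.05,0,0,0],[0,0,0.023,0,0,0],[0,0,0,0,0,0]]]' 0.03; python3 -m jog '[[[0,0,0,0,0,0],[0,0,0,0,0,0],[0,0,0,0,0,0],[0,0,0,0,0,0]]]' 0 25; python3 -m jog '[[[0,0,-0.006,0,0,0],[0,0,-0.006,0,0,0],[-0.006,0,0,0,0,0],[-0.007,0,0,0,0,0],[-0.006,0,0,0,0,0],[-0.006,0,0,0,0,0],[0,0,0,0,0,0]]]'; cat > m3.py <<'E'
from h import *
import pickle
t0=pickle.load(open('top0.pkl','rb'));s0=pickle.load(open('side0.pkl','rb'))
def blobs():
    t=snap('top');s=snap('side')
    for n,S,roi in(('T',t,(280,180,350,265)),('S',s,(230,180,350,310))):
        f=S['frame'].astype(int);x0,y0,x1,y1=roi
        hsv=cv2.cvtColor(S['frame'],cv2.COLOR_RGB2HSV).astype(int)
        for nm,m in(('yel',(hsv[...,0]>20)&(hsv[...,0]<34)&(hsv[...,1]>150)&(hsv[...,2]>150)),('blu',(hsv[...,0]>100)&(hsv[...,0]<125)&(hsv[...,1]>150)&(hsv[...,2]>110)),('grn',(f[...,1]-f[...,0]>15)&(f[...,1]-f[...,2]>10))):
            k=np.zeros(m.shape,np.uint8);k[y0:y1,x0:x1]=m[y0:y1,x0:x1]
            N,l,st_,c=cv2.connectedComponentsWithStats(k)
            print(n,nm,[(np.round(c[i],1).tolist(),st_[i].tolist()) for i in range(1,N) if st_[i,4]>=4])
if __name__=='__main__': st();blobs()
E
python3 m3.py
```

```text
clock: 45.72
tool_pos: [0.5509, 0.0787, 0.0745]
eef_rot: [0.684, 0.729, -0.001, -0.0]
contact_force: [1.0, -0.2, 0.9]
opening: 0.343
finger_force: 0.0
clock: 46.22
tool_pos: [0.5529, 0.0775, 0.0768]
eef_rot: [0.685, 0.728, 0.001, 0.001]
contact_force: [-1.0, 0.2, 3.9]
opening: 0.041
finger_force: 25.0
clock: 47.1
tool_pos: [0.5541, 0.0621, 0.0902]
eef_rot: [0.683, 0.731, 0.006, -0.003]
contact_force: [-6.8, 16.0, 13.8]
opening: 0.043
finger_force: 25.0
47.1 [0.5541 0.0621 0.0902] rot
 [[-0.067  0.998  0.005]
 [ 0.998  0.067  0.013]
 [ 0.012  0.006 -1.   ]] f [-6.83 16.05 13.78] op 3.8 ff 25.0
T yel []
T blu [([298.3, 199.9], [297, 198, 4, 4, 12]), ([307.0, 213.1], [305, 212, 5, 4, 14]), ([338.3, 239.3], [337, 235, 4, 8, 20])]
T grn [([293.7, 197.3], [289, 195, 11, 6, 38]), ([299.6, 211.9], [291, 209, 18, 6, 59])]
S yel [([303.0, 237.0], [302, 236, 3, 3, 7])]
S blu [([332.0, 233.5], [331, 233, 3, 2, 4]), ([287.4, 237.4], [285, 234, 5, 7, 24]), ([326.2, 237.4], [323, 236, 7, 4, 16]), ([320.8, 242.1], [319, 240, 5, 5, 18]), ([338.7, 249.5], [331, 245, 16, 10, 92]), ([328.5, 247.5], [328, 246, 2, 4, 4]), ([268.9, 250.0], [267, 248, 4, 5, 16])]
S grn [([281.1, 243.4], [259, 222, 47, 40, 818]), ([306.0, 231.5], [304, 229, 5, 7, 25])]
```

```bash
python3 -m jog '[[[0.008,0,-0.01,0,0,0],[0.008,0,-0.02,0,0,0],[0,0,-0.03,0,0,0],[0,0,-0.04,0,0,0],[0,0,0,0,0,0],[0,0,0,0,0,0]]]' 0 35; python3 m3.py
```

```text
clock: 47.95
tool_pos: [0.5524, 0.0673, 0.1874]
eef_rot: [0.685, 0.728, -0.001, 0.001]
contact_force: [-0.4, 0.3, -1.9]
opening: 0.045
finger_force: 35.0
47.95 [0.5524 0.0673 0.1874] rot
 [[-0.06   0.998  0.   ]
 [ 0.998  0.06  -0.003]
 [-0.003 -0.    -1.   ]] f [-0.44  0.25 -1.91] op 4.0 ff 35.0
T yel []
T blu [([298.0, 200.0], [297, 199, 3, 3, 7]), ([303.4, 209.6], [302, 208, 4, 4, 10])]
T grn [([293.2, 197.4], [289, 195, 9, 6, 34]), ([296.6, 208.1], [288, 205, 17, 7, 55])]
S yel [([300.4, 208.9], [299, 208, 4, 3, 11]), ([285.8, 235.9], [284, 234, 5, 5, 20])]
S blu [([283.8, 208.3], [282, 206, 5, 6, 25]), ([300.8, 230.6], [297, 226, 9, 9, 36]), ([326.5, 238.6], [318, 233, 17, 12, 119]), ([336.7, 248.8], [328, 243, 19, 13, 127]), ([268.9, 250.0], [267, 248, 4, 5, 16])]
S grn [([286.8, 193.6], [286, 193, 3, 2, 5]), ([281.1, 228.1], [259, 195, 48, 67, 1082])]
```

```bash
cat >> m3.py <<'E'
def tilt(tb,sb,sy,ang=3.4,ty=None):
    b,e=tri(t0,tb,s0,sb);n=np.array([np.cos(np.radians(ang)),np.sin(np.radians(ang)),0]);u=np.array([-n[1],n[0],0])
    o,d=ray(s0,*sy);y=o+d*(n@(b-o))/(n@d);D=y-b;phi=np.degrees(np.arctan2(-D[2],-(u@D)))+2.2
    r=np.radians(phi);c1=b-((.035*np.cos(r)-.0133*np.sin(r))*u+[0,0,.035*np.sin(r)+.0133*np.cos(r)])
    c2=y-((-.0267*np.cos(r)-.0157*np.sin(r))*u+[0,0,-.0267*np.sin(r)+.0157*np.cos(r)])
    print('gap',round(e,4),'b',np.round(b,4),'y',np.round(y,4),'phi',round(phi,1),'c',np.round(c1,4),np.round(c2,4))
E
python3 -c "
from m3 import *
tilt((303.4,209.6),(283.8,208.3),(300.4,208.9))"
```

```text
gap 0.0032 b [0.5442 0.1079 0.2133] y [0.5476 0.0506 0.1745] phi 36.2 c [0.5454 0.0876 0.1819] [0.5458 0.0814 0.1777]
```

```bash
python3 -m jog '[[[0,0,0,0,-0.148,0],[0,0,0,0,-0.148,0],[0,0,0,0,-0.148,0],[0,0,0,0,-0.148,0],[0,0,0,0,0,0],[0,0,0,0,0,0]]]'; python3 m3.py
```

```text
clock: 48.8
tool_pos: [0.5528, 0.0671, 0.1879]
eef_rot: [0.656, 0.696, -0.2, 0.213]
contact_force: [-0.0, -0.5, -0.2]
opening: 0.043
finger_force: 35.0
48.8 [0.5528 0.0671 0.1879] rot
 [[-0.049  0.998  0.034]
 [ 0.828  0.06  -0.558]
 [-0.559  0.    -0.829]] f [-0.04 -0.47 -0.24] op 3.8 ff 35.0
T yel [([320.3, 198.4], [318, 197, 6, 4, 18]), ([326.9, 208.8], [325, 208, 5, 3, 11])]
T blu [([335.8, 190.7], [332, 187, 9, 9, 62]), ([343.5, 219.3], [342, 216, 5, 8, 21]), ([343.3, 234.9], [335, 220, 15, 27, 223])]
T grn [([320.4, 195.8], [314, 194, 15, 6, 55]), ([324.1, 206.7], [312, 205, 25, 6, 81]), ([306.3, 207.0], [305, 206, 3, 3, 7])]
S yel [([285.9, 235.9], [284, 234, 5, 5, 21])]
S blu [([283.0, 216.2], [282, 214, 3, 6, 16]), ([320.9, 240.4], [318, 238, 8, 6, 35]), ([336.0, 248.7], [328, 244, 19, 11, 81]), ([268.8, 249.8], [268, 248, 3, 5, 13])]
S grn [([277.5, 237.2], [259, 210, 39, 52, 725])]
```

```bash
cat >> m3.py <<'E'
def plane(S,px,p0,ang=3.4,off=-.005):
    n=np.array([np.cos(np.radians(ang)),np.sin(np.radians(ang)),0]);o,d=ray(S,*px);return o+d*((n@np.array(p0)+off-n@o)/(n@d))
E
python3 -c "
from m3 import *
p=[.5528,.0671,0]
for off in(-.003,-.006):
  b=plane(s0,(283,216.2),p,off=off);y=plane(t0,(326.9,208.8),p,off=off);print(b,y,np.degrees(np.arctan2(b[2]-y[2],b[1]-y[1]))+2.2)"
```

```text
[0.54738396 0.1076775  0.18728035] [0.55094799 0.04768817 0.18558525] 3.81856053637356
[0.54422044 0.11034093 0.19075667] [0.54792362 0.04800922 0.21000086] -14.957460639801173
```

```bash
python3 -m jog '[[[0.0149,-0.0015,-0.01,0,0,0],[0.013,0,0.019,0,0,0],[0.013,0,0.019,0,0,0],[0.008,0,0.012,0,0,0],[0,0,0,0,0,0],[0,0,0,0,0,0]]]';  python3 m3.py; python3 -c "
from m3 import *
p=get_state()['tool_pos'];print(p)"
```

```text
clock: 49.65
tool_pos: [0.5507, 0.0866, 0.128]
eef_rot: [0.655, 0.696, -0.2, 0.214]
contact_force: [-0.2, 0.2, -0.4]
opening: 0.043
finger_force: 35.0
49.65 [0.5507 0.0866 0.128 ] rot
 [[-0.05   0.998  0.036]
 [ 0.828  0.061 -0.558]
 [-0.559  0.002 -0.829]] f [-0.25  0.22 -0.42] op 3.8 ff 35.0
T yel [([320.5, 198.0], [319, 197, 4, 3, 12]), ([319.8, 212.3], [318, 211, 5, 3, 10])]
T blu [([336.7, 191.2], [333, 189, 9, 6, 36]), ([344.4, 229.0], [335, 220, 15, 16, 129]), ([343.4, 241.0], [335, 237, 15, 10, 88])]
T grn [([315.3, 196.6], [306, 194, 22, 7, 83]), ([316.1, 210.2], [305, 208, 23, 6, 73]), ([299.0, 210.5], [298, 210, 3, 2, 6])]
S yel []
S blu [([329.7, 236.0], [324, 233, 11, 7, 50]), ([279.5, 240.2], [278, 238, 4, 5, 11]), ([338.5, 249.4], [332, 246, 15, 10, 52]), ([269.0, 249.7], [268, 248, 3, 5, 13])]
S grn [([272.3, 248.1], [259, 234, 33, 28, 395]), ([283.6, 239.4], [283, 238, 2, 4, 7])]
[0.55080106 0.08676166 0.12821844]
```

```bash
python3 -c "
from m3 import *
p=[.5507,.0866,0]
b=plane(s0,(279.5,240.2),p,off=-.004);print('b',b,'yel',[onz(t0,319.8,212.3,z) for z in(.11,.13)],'end',[onz(t0,328,208,z) for z in(.14,.155)],'b1 yel',onz(t0,320.5,198,.067),'b1 blu', onz(t0,298.2,200,.067))"
```

```text
b [0.54423362 0.12799519 0.12618698] yel [array([0.55045433, 0.06652405, 0.11      ]), array([0.54811271, 0.06651385, 0.13      ])] end [array([0.55880064, 0.04407886, 0.14      ]), array([0.55691931, 0.04430785, 0.155     ])] b1 yel [0.59693098 0.06458184 0.067     ] b1 blu [0.59106922 0.12883363 0.067     ]
```

```bash
python3 -m jog '[[[0.003,0,0.008,0,0,0],[0.005,0,0.0066,0,0,0],[0.005,0,0.008,0,0,0],[0,0,0,0,0,0]]]'; python3 -m jog '[[[0.0034,0,0.005,0,0,0],[0.0034,0,0.005,0,0,0],[0,0,0,0,0,0]]]'; python3 -m jog '[[[0.0034,0,0.005,0,0,0],[0,0,0,0,0,0]]]'; python3 m3.py
```

```text
clock: 50.25
tool_pos: [0.5507, 0.0801, 0.1029]
eef_rot: [0.655, 0.695, -0.203, 0.216]
contact_force: [-0.5, -5.7, 6.5]
opening: 0.038
finger_force: 35.0
clock: 50.62
tool_pos: [0.5507, 0.0766, 0.0924]
eef_rot: [0.656, 0.693, -0.206, 0.218]
contact_force: [0.6, -10.2, 9.7]
opening: 0.043
finger_force: 35.0
clock: 50.88
tool_pos: [0.5507, 0.0755, 0.0868]
eef_rot: [0.656, 0.692, -0.206, 0.218]
contact_force: [0.1, -12.1, 10.2]
opening: 0.043
finger_force: 35.0
50.88 [0.5507 0.0755 0.0868] rot
 [[-0.044  0.999  0.032]
 [ 0.818  0.055 -0.572]
 [-0.573  0.001 -0.819]] f [  0.15 -12.1   10.2 ] op 3.8 ff 35.0
T yel [([320.5, 198.0], [319, 197, 4, 3, 12]), ([324.0, 214.0], [322, 213, 5, 3, 11])]
T blu [([336.8, 190.2], [333, 187, 9, 8, 50]), ([344.0, 234.3], [335, 222, 15, 25, 219])]
T grn [([295.4, 197.0], [293, 195, 5, 5, 17]), ([316.7, 196.3], [307, 194, 21, 6, 71]), ([302.4, 196.7], [301, 196, 4, 3, 9]), ([303.5, 212.0], [302, 211, 4, 3, 8]), ([320.0, 211.7], [308, 210, 27, 5, 79])]
S yel []
S blu [([328.9, 237.6], [321, 233, 15, 10, 83]), ([337.8, 248.5], [331, 243, 16, 12, 65]), ([268.9, 249.9], [268, 248, 3, 5, 14])]
S grn [([273.2, 251.5], [259, 238, 36, 27, 397])]
```

```bash
python3 -m jog '[[[-0.01,0,-0.02,0,0,0],[-0.018,0,-0.025,0,0,0],[-0.018,0,-0.025,0,0,0],[0,0,0,0,0.152,0],[0,0,0,0,0.152,0],[0,0,0,0,0.152,0],[0,0,0,0,0.152,0],[0,0,0,0,0,0],[0,0,0,0,0,0]]]'; python3 -c "
from h import *
st();go([.50,.222,.17],3.4)"
```

```text
clock: 52.1
tool_pos: [0.5502, 0.0877, 0.1674]
eef_rot: [0.684, 0.729, 0.006, -0.005]
contact_force: [0.2, 0.6, -0.8]
opening: 0.041
finger_force: 35.0
52.1 [0.5502 0.0877 0.1674] rot
 [[-0.064  0.998  0.001]
 [ 0.998  0.064  0.015]
 [ 0.015  0.002 -1.   ]] f [ 0.23  0.59 -0.84] op 3.6 ff 35.0
turn [ 0.0015 -0.0148  0.0044] shift [ 0.137  -0.0422 -0.0026]
```

```bash
python3 -m jog '[[[0.046,-0.013,0,0,-0.015,0.004],[0.046,-0.013,0,0,0,0],[0.045,-0.013,0,0,0,0],[0,0,0.03,0,0,0],[0,0,0.03,0,0,0],[0,0,0,0,0,0],[0,0,0,0,0,0]]]'; python3 -m jog '[[[0,0,0.008,0,0,0],[0,0,0.008,0,0,0],[0,0,0.008,0,0,0],[0,0,0.006,0,0,0],[0,0,0.006,0,0,0],[0,0,0.006,0,0,0],[0,0,0,0,0,0]]]' 0 8;  python3 -c "
from h import *
st();go([.505,.222,.055],3.4)"
```

```text
clock: 52.98
tool_pos: [0.5032, 0.2225, 0.1086]
eef_rot: [0.685, 0.728, 0.001, 0.001]
contact_force: [-0.6, 0.8, 0.1]
opening: 0.044
finger_force: 35.0
clock: 53.85
tool_pos: [0.5036, 0.2201, 0.0657]
eef_rot: [0.687, 0.727, 0.0, 0.001]
contact_force: [0.7, 0.4, 1.6]
opening: 0.039
finger_force: 8.0
53.85 [0.5036 0.2201 0.0657] rot
 [[-0.057  0.998  0.001]
 [ 0.998  0.057 -0.001]
 [-0.001  0.001 -1.   ]] f [0.7  0.41 1.55] op 3.5 ff 8.0
turn [ 0.0013  0.0007 -0.002 ] shift [0.0018 0.0015 0.0107]
```

```bash
python3 -m jog '[[[0,0,0.004,0,0,0],[0,0,0.004,0,0,0],[0,0,0.002,0,0,0],[0,0,0,0,0,0]]]'; python3 -m jog '[[[0,0,0.003,0,0,0],[0,0,0.003,0,0,0],[0,0,0,0,0,0]]]'; python3 m3.py; python3 - <<'E'
from m3 import *
s=snap('side');t=snap('top');S=get_state();p=S['tool_pos']
# search region of this board
a=proj(s,[.5,.222,.05]);b=proj(t,[.5,.222,.05]);print(a,b)
for n,I,c in(('S',s,a),('T',t,b)):
    hsv=cv2.cvtColor(I['frame'],cv2.COLOR_RGB2HSV).astype(int)
    for nm,m in(('yel',(hsv[...,0]>20)&(hsv[...,0]<34)&(hsv[...,1]>150)&(hsv[...,2]>150)),('blu',(hsv[...,0]>100)&(hsv[...,0]<125)&(hsv[...,1]>150)&(hsv[...,2]>110))):
        k=np.zeros(m.shape,np.uint8);x,y=int(c[0]),int(c[1]);k[y-40:y+40,x-40:x+40]=m[y-40:y+40,x-40:x+40]
        N,l,q,cc=cv2.connectedComponentsWithStats(k);print(n,nm,[(np.round(cc[i],1).tolist(),q[i,4]) for i in range(1,N) if q[i,4]>3])
E
```

```text
clock: 54.35
tool_pos: [0.5037, 0.2194, 0.0565]
eef_rot: [0.687, 0.727, -0.0, 0.001]
contact_force: [-1.2, -1.9, 8.6]
opening: 0.045
finger_force: 8.0
clock: 54.72
tool_pos: [0.5037, 0.2192, 0.0505]
eef_rot: [0.687, 0.727, -0.0, 0.001]
contact_force: [-1.2, -3.5, 8.4]
opening: 0.043
finger_force: 8.0
54.73 [0.5037 0.2192 0.0505] rot
 [[-0.057  0.998  0.002]
 [ 0.998  0.057 -0.002]
 [-0.002  0.002 -1.   ]] f [-1.19 -3.49  8.38] op 3.8 ff 8.0
T yel [([320.3, 198.4], [318, 197, 6, 4, 18])]
T blu [([336.4, 190.8], [332, 187, 10, 9, 73]), ([298.5, 199.5], [298, 199, 2, 2, 4]), ([342.4, 237.2], [335, 230, 15, 17, 182])]
T grn [([308.5, 196.7], [290, 194, 39, 7, 174])]
S yel [([285.9, 235.9], [284, 234, 5, 5, 21])]
S blu [([293.3, 222.7], [291, 220, 6, 7, 35]), ([335.4, 248.4], [328, 244, 19, 11, 75]), ([258.0, 283.3], [257, 282, 3, 3, 7])]
S grn [([284.1, 237.3], [275, 223, 17, 33, 216]), ([257.9, 270.9], [257, 270, 3, 3, 8]), ([255.0, 293.7], [241, 277, 32, 31, 349])]
[265.61382469 292.35654006] [266.23216878 231.9342179 ]
S yel [([243.5, 325.4], np.int32(25))]
S blu [([257.9, 283.1], np.int32(8))]
T yel []
T blu [([298.5, 199.5], np.int32(4))]
```

```bash
python3 -c "
from m3 import *
print(plane(s0,(257.9,283.1),[.5037,.2192,0],off=-.004))
# board3 & 4 blue/yellow in dry rack for reference, and board 1
print(plane(s0,(219,342.3),[.460,.3583,0],ang=-6.4,off=-.004),plane(s0,(243.5,325.4),[.460,.3583,0],ang=-6.4,off=-.004))
print('b1',plane(s0,(285.9,235.9),[.5988,.0967,0],off=-.004),plane(s0,(268.9,249.9),[.5988,.0967,0],off=-.004))
"; python3 -m jog '[[[0,0,0,0,0,0],[0,0,0,0,0,0]]]' 0 30; python3 -m jog '[[[0,0,-0.02,0,0,0],[0,0,-0.04,0,0,0],[0,0,-0.06,0,0,0],[-0.03,0,0,0,0,0],[0,0,0,0,0,0],[0,0,0,0,0,0]]]'; python3 -c "
from h import *
st();go([.5509,.088,.13],3.4)"; python3 - <<'E'
import sys;sys.path.insert(0,'.')
from m3 import *
for n,o in(('side',s0),('top',t0)):
    I=snap(n);hsv=cv2.cvtColor(I['frame'],cv2.COLOR_RGB2HSV).astype(int);c=proj(I,[.5,.19,.12]);print(n,c)
    for nm,m in(('yel',(hsv[...,0]>20)&(hsv[...,0]<34)&(hsv[...,1]>150)&(hsv[...,2]>150)),('blu',(hsv[...,0]>100)&(hsv[...,0]<125)&(hsv[...,1]>150)&(hsv[...,2]>110))):
        k=np.zeros(m.shape,np.uint8);x,y=int(c[0]),int(c[1]);k[y-40:y+40,x-40:x+40]=m[y-40:y+40,x-40:x+40]
        N,l,q,cc=cv2.connectedComponentsWithStats(k);print(nm,[(np.round(cc[i],1).tolist(),q[i,4]) for i in range(1,N) if q[i,4]>3])
E
```

```text
[0.49839641 0.24102313 0.09909903]
[0.45960121 0.39062911 0.06191608] [0.45253832 0.32766208 0.06636521]
b1 [0.59684265 0.06219962 0.06317541] [0.59306367 0.12580699 0.06027132]
clock: 55.18
tool_pos: [0.5037, 0.2192, 0.0506]
eef_rot: [0.687, 0.727, -0.0, 0.001]
contact_force: [-2.1, -1.5, 8.1]
opening: 0.039
finger_force: 30.0
clock: 55.92
tool_pos: [0.5048, 0.1909, 0.1694]
eef_rot: [0.686, 0.727, 0.0, 0.0]
contact_force: [-0.5, 0.7, -1.5]
opening: 0.045
finger_force: 30.0
55.92 [0.5048 0.1909 0.1694] rot
 [[-0.058  0.998  0.001]
 [ 0.998  0.058  0.   ]
 [ 0.     0.001 -1.   ]] f [-0.52  0.68 -1.46] op 3.9 ff 30.0
turn [ 0.0007 -0.0004 -0.0016] shift [-0.1055  0.0399  0.0394]
side [273.16995684 264.51886   ]
yel []
blu [([262.0, 238.5], np.int32(16))]
top [275.18719616 229.95258272]
yel []
blu [([298.5, 200.0], np.int32(12))]
```

```bash
python3 -m jog '[[[0.02,0,0,0,-0.14,0],[0,0,0,0,-0.14,0],[0,0,0,0,-0.14,0],[0,0,0,0,-0.14,0],[0,0,0,0,-0.14,0],[0,0,0,0,0,0],[0,0,0,0,0,0]]]'; cat >> m3.py <<'E'
def near(P,r=40):
    o={}
    for n in('side','top'):
        I=snap(n);hsv=cv2.cvtColor(I['frame'],cv2.COLOR_RGB2HSV).astype(int);c=proj(I,P);print(n,np.round(c))
        for nm,m in(('yel',(hsv[...,0]>20)&(hsv[...,0]<34)&(hsv[...,1]>150)&(hsv[...,2]>150)),('blu',(hsv[...,0]>100)&(hsv[...,0]<125)&(hsv[...,1]>150)&(hsv[...,2]>110))):
            k=np.zeros(m.shape,np.uint8);x,y=int(c[0]),int(c[1]);k[max(0,y-r):y+r,x-r:x+r]=m[max(0,y-r):y+r,x-r:x+r]
            N,l,q,cc=cv2.connectedComponentsWithStats(k);print(nm,[(np.round(cc[i],1).tolist(),q[i,4]) for i in range(1,N) if q[i,4]>3])
E
python3 -c "
from m3 import *
s=st();near(s['tool_pos'])"
```

```text
clock: 56.9
tool_pos: [0.5041, 0.2099, 0.1698]
eef_rot: [0.645, 0.683, -0.235, 0.249]
contact_force: [-0.5, 0.4, -1.2]
opening: 0.04
finger_force: 30.0
56.9 [0.5041 0.2099 0.1698] rot
 [[-0.043  0.998  0.038]
 [ 0.764  0.057 -0.642]
 [-0.643  0.001 -0.765]] f [-0.5   0.37 -1.18] op 3.5 ff 30.0
side [263. 253.]
yel [([285.9, 235.6], np.int32(19))]
blu [([293.7, 223.0], np.int32(41))]
top [266. 227.]
yel [([272.1, 227.2], np.int32(12))]
blu [([298.7, 200.0], np.int32(7))]
```

```bash
python3 -c "
from m3 import *
print(onz(t0,272.1,227.2,.17))"; python3 -m jog '[[[0.025,0,0.0285,0,0,0],[0.025,0,0.0285,0,0,0],[0.012,0,0.0145,0,0,0],[0,0,0,0,0,0],[0,0,0,0,0,0]]]'; python3 -m jog '[[[0.0064,0,0.0076,0,0,0],[0.0064,0,0.0076,0,0,0],[0,0,0,0,0,0]]]' 0 10; python3 -m jog '[[[0.0032,0,0.0038,0,0,0],[0.0032,0,0.0038,0,0,0],[0,0,0,0,0,0]]]' 0 10
```

```text
[0.50323094 0.19400368 0.17      ]
clock: 57.62
tool_pos: [0.5048, 0.2118, 0.0765]
eef_rot: [0.646, 0.683, -0.234, 0.25]
contact_force: [0.1, -0.4, -0.7]
opening: 0.039
finger_force: 30.0
clock: 58.0
tool_pos: [0.5035, 0.2115, 0.0546]
eef_rot: [0.645, 0.683, -0.236, 0.25]
contact_force: [0.7, 0.4, -1.1]
opening: 0.047
finger_force: 10.0
clock: 58.38
tool_pos: [0.5046, 0.2141, 0.0473]
eef_rot: [0.645, 0.683, -0.233, 0.25]
contact_force: [-2.3, 6.7, 13.1]
opening: 0.045
finger_force: 10.0
```

```bash
python3 -m jog '[[[0.0026,0,0.003,0,0,0],[0,0,0,0,0,0]]]' 0 6; python3 -m jog '[[[0,0,0,0,0,0],[0,0,0,0,0,0],[0,0,0,0,0,0]]]' 0.008; python3 -c "
from m3 import *
s=st();near(s['tool_pos'])
for n in('side','top'):
    I=snap(n);f=I['frame'].astype(int);g=((f[...,1]-f[...,0]>15)&(f[...,1]-f[...,2]>10)).astype(np.uint8);x,y=map(int,proj(I,s['tool_pos']));k=g*0;k[y-40:y+40,x-40:x+40]=g[y-40:y+40,x-40:x+40]
    N,l,q,c=cv2.connectedComponentsWithStats(k);print(n,[q[i].tolist() for i in range(1,N) if q[i,4]>5])
"
```

```text
clock: 58.62
tool_pos: [0.5054, 0.2136, 0.0429]
eef_rot: [0.645, 0.683, -0.233, 0.251]
contact_force: [0.6, 4.4, 8.2]
opening: 0.046
finger_force: 6.0
clock: 59.0
tool_pos: [0.5039, 0.2115, 0.0412]
eef_rot: [0.645, 0.683, -0.235, 0.25]
contact_force: [0.2, 0.5, -0.1]
opening: 0.089
finger_force: 0.0
59.0 [0.5039 0.2115 0.0412] rot
 [[-0.043  0.998  0.038]
 [ 0.763  0.057 -0.644]
 [-0.645  0.001 -0.764]] f [ 0.23  0.47 -0.07] op 7.8 ff 0.0
side [268. 292.]
yel [([274.8, 281.6], np.int32(13)), ([243.2, 325.6], np.int32(26))]
blu [([268.8, 251.4], np.int32(5))]
top [270. 231.]
yel [([276.6, 231.1], np.int32(11))]
blu [([298.5, 200.0], np.int32(12))]
side [[260, 251, 10, 8, 55], [272, 251, 15, 10, 60], [266, 268, 17, 11, 39], [269, 273, 13, 15, 74], [228, 304, 26, 27, 283], [257, 327, 7, 4, 16]]
top [[289, 195, 21, 6, 93], [257, 229, 17, 4, 44], [230, 244, 7, 4, 19]]
```

```bash
python3 -c "
from m3 import *
print(tri(t0,(276.6,231.1),s0,(274.8,281.6)))
print('ref yel b3',tri(t0,(226.8,246.4),s0,(243.2,325.8)))
t=t0
print('top green right end', onz(t0,274,230,.085))"
```

```text
(array([0.50123988, 0.19064714, 0.06141938]), np.float64(0.0008543796008347922))
ref yel b3 (array([0.45480891, 0.33078094, 0.06616465]), np.float64(0.006310149838647237))
top green right end [0.50276251 0.19638346 0.085     ]
```

```bash
python3 -m jog '[[[0,0,0,0,0,0],[0,0,-0.003,0,0.14,0],[0,0,0,0,0.14,0],[0,0,0,0,0.14,0],[0,0,0,0,0.14,0],[0,0,0,0,0.14,0],[0,0,0,0,0,0]]]' 0.011; python3 -m jog '[[[0.006,0,-0.005,0,0,0],[0,0,-0.004,0,0,0],[0,0,0,0,0,0]]]'; python3 -c "
from m3 import *
s=st();near(s['tool_pos']);go([.504,.2175,.052],3.4)"
```

```text
clock: 60.08
tool_pos: [0.5046, 0.2087, 0.0437]
eef_rot: [0.689, 0.725, -0.001, 0.002]
contact_force: [-0.6, 0.6, -0.4]
opening: 0.121
finger_force: 0.0
clock: 60.45
tool_pos: [0.5034, 0.2217, 0.0531]
eef_rot: [0.685, 0.728, 0.001, 0.001]
contact_force: [-0.3, 0.6, -0.3]
opening: 0.123
finger_force: 0.0
60.45 [0.5034 0.2217 0.0531] rot
 [[-0.06   0.998  0.002]
 [ 0.998  0.06   0.   ]
 [ 0.     0.002 -1.   ]] f [-0.34  0.55 -0.27] op 10.9 ff 0.0
side [265. 291.]
yel [([243.4, 325.4], np.int32(25))]
blu [([256.3, 297.4], np.int32(18))]
top [266. 231.]
yel []
blu [([298.5, 199.5], np.int32(4))]
turn [ 0.0014  0.0005 -0.0003] shift [-0.0031  0.0005  0.0007]
```

```bash
python3 -m jog '[[[-0.002,0,0,0,0,0],[0,0,0,0,0,0],[0,0,0,0,0,0],[0,0,0,0,0,0],[0,0,0,0,0,0]]]' 0 30; python3 -c "
from m3 import *
print(plane(s0,(256.3,297.4),[.5034,.2217,0],off=-.004));s=st();near(s['tool_pos'])"
```

```text
clock: 61.18
tool_pos: [0.5036, 0.2176, 0.0527]
eef_rot: [0.686, 0.727, 0.0, 0.0]
contact_force: [-0.4, 0.9, 0.0]
opening: 0.042
finger_force: 30.0
[0.49759135 0.25202429 0.05944672]
61.17 [0.5036 0.2176 0.0527] rot
 [[-0.057  0.998  0.001]
 [ 0.998  0.057 -0.   ]
 [-0.     0.001 -1.   ]] f [-0.44  0.86  0.01] op 3.7 ff 30.0
side [266. 290.]
yel [([243.4, 325.4], np.int32(27))]
blu [([257.4, 297.9], np.int32(18))]
top [268. 231.]
yel []
blu [([298.5, 199.5], np.int32(4))]
```

```bash
python3 -m jog '[[[0,0,-0.02,0,0,0],[0,0,-0.04,0,0,0],[0,0,-0.05,0,0,0],[-0.045,0.0195,0,0,0,0],[-0.045,0.0195,0,0,0,0],[-0.045,0.001,0,0,0,0],[0,0,0,0,0,0],[0,0,0,0,0,0]]]'; python3 -c "
from m3 import *
s=st();go([.5513,.086,.125],3.4);near(s['tool_pos'])"
```

```text
clock: 62.28
tool_pos: [0.5511, 0.086, 0.1629]
eef_rot: [0.686, 0.727, 0.001, 0.0]
contact_force: [0.3, -0.3, -0.1]
opening: 0.044
finger_force: 30.0
62.27 [0.5511 0.086  0.1629] rot
 [[-0.058  0.998  0.001]
 [ 0.998  0.058  0.001]
 [ 0.001  0.001 -1.   ]] f [ 0.27 -0.35 -0.12] op 3.9 ff 30.0
turn [ 0.0014 -0.0009 -0.0015] shift [-0.      0.0002  0.0379]
side [289. 219.]
yel [([299.0, 212.0], np.int32(9))]
blu [([281.3, 226.0], np.int32(23)), ([302.0, 231.7], np.int32(21)), ([323.3, 239.3], np.int32(75)), ([268.9, 250.0], np.int32(16))]
top [313. 210.]
yel []
blu []
```

```bash
python3 -c "
from m3 import *
for q in((281.3,226),(299,212)): print(plane(s0,q,[.5511,.086,0],off=-.004))"; python3 -m jog '[[[0,0,0.03,0,0,0],[0,0,0.015,0,0,0],[0,0,0,0,0,0],[0,0,0.008,0,0,0],[0,0,0,0,0,0]]]'; python3 -m jog '[[[0,0,0.006,0,0,0],[0,0,0.006,0,0,0],[0,0,0,0,0,0]]]'; python3 -m jog '[[[0,0,0.006,0,0,0],[0,0,0,0,0,0]]]'
```

```text
[0.54522598 0.11742469 0.16423716]
[0.54895752 0.0546156  0.16645879]
clock: 63.0
tool_pos: [0.5513, 0.0853, 0.1098]
eef_rot: [0.686, 0.727, 0.0, 0.001]
contact_force: [-0.4, -0.7, -0.9]
opening: 0.039
finger_force: 30.0
clock: 63.38
tool_pos: [0.551, 0.0851, 0.0973]
eef_rot: [0.686, 0.727, -0.0, 0.0]
contact_force: [0.8, 0.3, -0.9]
opening: 0.043
finger_force: 30.0
clock: 63.62
tool_pos: [0.551, 0.0851, 0.0914]
eef_rot: [0.686, 0.727, 0.0, 0.0]
contact_force: [0.1, 0.5, -1.0]
opening: 0.043
finger_force: 30.0
```

```bash
python3 -m jog '[[[0,0,0.008,0,0,0],[0,0,0.008,0,0,0],[0,0,0.008,0,0,0],[0,0,0.006,0,0,0],[0,0,0,0,0,0]]]'; python3 -m jog '[[[0,0,0.003,0,0,0],[0,0,0,0,0,0],[0,0,0,0,0,0]]]'; python3 -c "
from m3 import *
s=st()"
```

```text
clock: 64.25
tool_pos: [0.551, 0.0852, 0.0612]
eef_rot: [0.686, 0.727, -0.0, 0.0]
contact_force: [0.4, 0.3, -1.5]
opening: 0.042
finger_force: 30.0
clock: 64.62
tool_pos: [0.5515, 0.0852, 0.0589]
eef_rot: [0.687, 0.727, 0.001, 0.001]
contact_force: [-0.2, -0.4, -0.1]
opening: 0.046
finger_force: 30.0
64.62 [0.5515 0.0852 0.0589] rot
 [[-0.057  0.998  0.002]
 [ 0.998  0.057 -0.   ]
 [-0.     0.002 -1.   ]] f [-0.25 -0.43 -0.11] op 4.0 ff 30.0
```

```bash
python3 -m jog '[[[0,0,0,0,0,0],[0,0,0,0,0,0],[0,0,0,0,0,0],[0,0,-0.02,0,0,0],[0,0,-0.06,0,0,0],[0,0,-0.06,0,0,0],[0,0,0,0,0,0.085],[0,0,0,0,0,0.084],[0,0,0,0,0,0]]]' 0.03; python3 -c "
from m3 import *
s=st();go([.4594,.357,.15],-6.4)"
```

```text
clock: 65.75
tool_pos: [0.5511, 0.0851, 0.199]
eef_rot: [0.745, 0.667, 0.0, 0.001]
contact_force: [-0.3, -0.9, -0.8]
opening: 0.34
finger_force: 0.0
65.75 [0.5511 0.0851 0.199 ] rot
 [[ 0.11   0.994  0.002]
 [ 0.994 -0.11  -0.001]
 [-0.     0.002 -1.   ]] f [-0.25 -0.85 -0.78] op 30.0 ff 0.0
turn [0.0016 0.0004 0.0011] shift [ 0.26   -0.1214  0.049 ]
```

```bash
python3 -m jog '[[[0.0434,-0.0202,0,0,0,0],[0.0434,-0.0202,0,0,0,0],[0.0434,-0.0202,0,0,0,0],[0.0434,-0.0202,0,0,0,0],[0.0434,-0.0202,0.02,0,0,0],[0.0434,-0.0202,0.02,0,0,0],[0,0,0,0,0,0],[0,0,0,0,0,0]]]' 0.03; python3 -c "
from m3 import *
s=st();go([.4594,.357,.057],-6.4)
from m3 import *
t=snap('top','t11.png');f=t['frame'].astype(int);g=((f[...,1]-f[...,0]>15)&(f[...,1]-f[...,2]>10)).astype(np.uint8);g[:,:280]=0;g[:,350:]=0;g[:180]=0;g[265:]=0
N,l,q,c=cv2.connectedComponentsWithStats(cv2.morphologyEx(g,cv2.MORPH_CLOSE,np.ones((1,15),np.uint8)))
for i in range(1,N):
  if q[i,4]>20: print(q[i],onz(t,q[i,0],q[i,1]+2,.091),onz(t,q[i,0]+q[i,2],q[i,1]+2,.091))
sd=snap('side','s11.png');hsv=cv2.cvtColor(sd['frame'],cv2.COLOR_RGB2HSV).astype(int)
blobs()"
```

```text
clock: 66.75
tool_pos: [0.4599, 0.3567, 0.1583]
eef_rot: [0.745, 0.667, -0.0, 0.001]
contact_force: [0.4, -0.2, 0.4]
opening: 0.34
finger_force: 0.0
66.75 [0.4599 0.3567 0.1583] rot
 [[ 0.11   0.994  0.001]
 [ 0.994 -0.11  -0.002]
 [-0.001  0.001 -1.   ]] f [ 0.4  -0.21  0.4 ] op 30.0 ff 0.0
turn [0.0011 0.0015 0.0012] shift [ 0.0002 -0.0005  0.1013]
[289 194  40   7 211] [0.59909522 0.15397408 0.091     ] [0.5991908  0.04050274 0.091     ]
[293 211  39   7 166] [0.55061012 0.14239317 0.091     ] [0.55072164 0.03201021 0.091     ]
T yel [([320.3, 198.4], [318, 197, 6, 4, 18]), ([323.4, 214.7], [322, 214, 4, 3, 9])]
T blu [([337.6, 193.2], [332, 187, 13, 15, 111]), ([298.5, 200.0], [297, 199, 4, 3, 12]), ([301.5, 216.0], [300, 215, 4, 3, 8]), ([342.8, 232.2], [335, 228, 15, 9, 72]), ([345.5, 241.5], [341, 237, 9, 10, 57])]
T grn [([308.3, 196.7], [289, 194, 40, 7, 171]), ([310.4, 213.4], [293, 211, 39, 7, 140])]
S yel [([285.9, 235.9], [284, 234, 5, 5, 21]), ([301.2, 242.5], [300, 241, 4, 4, 11])]
S blu [([293.9, 222.9], [291, 220, 7, 7, 43]), ([269.0, 250.0], [268, 248, 3, 5, 15]), ([344.5, 251.7], [343, 250, 4, 5, 11]), ([284.0, 256.5], [283, 256, 3, 2, 6])]
S grn [([282.8, 247.0], [259, 223, 48, 47, 931])]
```

```bash
python3 -m jog '[[[0,-0.0005,0.04,0,0,0],[0,0,0.04,0,0,0],[0,0,0.014,0,0,0],[0,0,0.007,0,0,0],[0,0,0,0,0,0]]]'; python3 -m jog '[[[0,0,0,0,0,0],[0,0,0,0,0,0],[0,0,0,0,0,0],[0,0,0,0,0,0]]]' 0 20;  python3 -m jog '[[[0,0,-0.01,0,0,0],[0,0,-0.02,0,0,0],[0,0,-0.04,0,0,0],[0,0,-0.05,0,0,0],[0,0,-0.03,0,0,0],[0,0,0,0,0,-0.085],[0,0,0,0,0,-0.086],[0,0,0,0,0,0]]]' 0 30; python3 -c "
from m3 import *
st();go([.5032,.0875,.2],3.4)"
```

```text
clock: 67.58
tool_pos: [0.4599, 0.3579, 0.0583]
eef_rot: [0.746, 0.667, 0.001, 0.0]
contact_force: [-0.1, 0.2, 0.6]
opening: 0.341
finger_force: 0.0
clock: 68.08
tool_pos: [0.4597, 0.3578, 0.0582]
eef_rot: [0.745, 0.667, 0.001, 0.001]
contact_force: [-0.2, -0.8, 4.0]
opening: 0.045
finger_force: 20.0
clock: 69.08
tool_pos: [0.459, 0.3573, 0.2079]
eef_rot: [0.686, 0.728, 0.0, 0.0]
contact_force: [0.9, -0.2, -1.8]
opening: 0.043
finger_force: 30.0
69.08 [0.459  0.3573 0.2079] rot
 [[-0.059  0.998  0.001]
 [ 0.998  0.059 -0.   ]
 [-0.     0.001 -1.   ]] f [ 0.89 -0.16 -1.79] op 3.8 ff 30.0
turn [ 0.001   0.0002 -0.0006] shift [-0.272   0.0281  0.0079]
```

```bash
python3 -m jog '[[[-0.0455,0.0047,0,0,0,0],[-0.0455,0.0047,0,0,0,0],[-0.0455,0.0047,0,0,0,0],[-0.0455,0.0047,0,0,0,0],[-0.0455,0.0047,0,0,0,0],[-0.0445,0.0046,0.03,0,0,0],[0,0,0.03,0,0,0],[0,0,0,0,0,0],[0,0,0,0,0,0]]]'; python3 -c "
from m3 import *
s=st();go([.503,.0875,.0562],3.4);near(s['tool_pos'])"
```

```text
clock: 70.2
tool_pos: [0.5039, 0.089, 0.1486]
eef_rot: [0.685, 0.728, 0.001, 0.001]
contact_force: [-0.1, 0.5, -1.0]
opening: 0.04
finger_force: 30.0
70.2 [0.5039 0.089  0.1486] rot
 [[-0.06   0.998  0.002]
 [ 0.998  0.06   0.001]
 [ 0.001  0.002 -1.   ]] f [-0.14  0.55 -0.99] op 3.6 ff 30.0
turn [ 0.0024 -0.0008  0.0011] shift [-0.0015 -0.001   0.0924]
side [302. 233.]
yel [([311.9, 225.1], np.int32(8))]
blu [([292.0, 223.5], np.int32(22)), ([294.3, 239.6], np.int32(21)), ([334.4, 247.8], np.int32(92)), ([268.9, 249.9], np.int32(16)), ([284.3, 257.0], np.int32(19))]
top [311. 228.]
yel []
blu [([337.4, 193.1], np.int32(101))]
```

```bash
python3 -c "
from m3 import *
for q in((294.3,239.6),(311.9,225.1)): print(plane(s0,q,[.5039,.089,0],off=-.004))"; python3 -m jog '[[[-0.0015,-0.001,0.02,0,0,0],[0,0,0.012,0,0,0],[0,0,0,0,0,0],[0,0,0.008,0,0,0],[0,0,0,0,0,0]]]'; python3 -m jog '[[[0,0,0.006,0,0,0],[0,0,0.006,0,0,0],[0,0,0,0,0,0]]]'; python3 -m jog '[[[0,0,0.006,0,0,0],[0,0,0,0,0,0]]]'
```

```text
[0.49796638 0.12142785 0.15263695]
[0.50169438 0.05867849 0.15464182]
clock: 70.92
tool_pos: [0.5025, 0.0862, 0.1075]
eef_rot: [0.686, 0.728, 0.0, 0.0]
contact_force: [-0.6, -0.4, -1.5]
opening: 0.045
finger_force: 30.0
clock: 71.3
tool_pos: [0.5023, 0.086, 0.0952]
eef_rot: [0.686, 0.728, -0.0, 0.0]
contact_force: [0.2, -0.6, -0.7]
opening: 0.042
finger_force: 30.0
clock: 71.55
tool_pos: [0.5024, 0.0861, 0.0893]
eef_rot: [0.686, 0.728, 0.0, 0.0]
contact_force: [0.7, -0.4, -0.4]
opening: 0.04
finger_force: 30.0
```

```bash
python3 -m jog '[[[0,0,0.006,0,0,0],[0,0,0.006,0,0,0],[0,0,0,0,0,0]]]'; python3 -m jog '[[[0,0,0.008,0,0,0],[0,0,0.007,0,0,0],[0,0,0.004,0,0,0],[0,0,0.002,0,0,0],[0,0,0,0,0,0],[0,0,0,0,0,0]]]'
```

```text
clock: 71.92
tool_pos: [0.5023, 0.086, 0.0772]
eef_rot: [0.686, 0.728, -0.0, 0.0]
contact_force: [0.2, -0.0, -0.2]
opening: 0.041
finger_force: 30.0
clock: 72.68
tool_pos: [0.5028, 0.0862, 0.0569]
eef_rot: [0.686, 0.728, 0.001, 0.001]
contact_force: [0.1, -0.0, 0.3]
opening: 0.041
finger_force: 30.0
```

```bash
python3 -m jog '[[[0,0,0,0,0,0],[0,0,0,0,0,0],[0,0,0,0,0,0],[0,0,-0.02,0,0,0],[0,0,-0.06,0,0,0],[0,0,-0.06,0,0,0],[0,0,0,0,0,0.085],[0,0,0,0,0,0.086],[0,0,0,0,0,0]]]' 0.03; python3 -c "
from m3 import *
s=st();go([.405,.3635,.15],-6.4)"
```

```text
clock: 73.8
tool_pos: [0.5024, 0.086, 0.1969]
eef_rot: [0.745, 0.667, 0.0, 0.001]
contact_force: [0.7, 0.6, 0.6]
opening: 0.338
finger_force: 0.0
73.8 [0.5024 0.086  0.1969] rot
 [[ 0.11   0.994  0.002]
 [ 0.994 -0.11  -0.001]
 [-0.     0.002 -1.   ]] f [0.73 0.6  0.56] op 29.8 ff 0.0
turn [0.0016 0.0004 0.0011] shift [ 0.2649 -0.1278  0.0469]
```

```bash
python3 -m jog '[[[0.0442,-0.0213,0,0,0,0],[0.0442,-0.0213,0,0,0,0],[0.0442,-0.0213,0,0,0,0],[0.0442,-0.0213,0,0,0,0],[0.0442,-0.0213,0.02,0,0,0],[0.0442,-0.0213,0.02,0,0,0],[0,0,0,0,0,0],[0,0,0,0,0,0]]]' 0.03; python3 -c "
from m3 import *
s=st();go([.405,.3635,.058],-6.4)"
```

```text
clock: 74.8
tool_pos: [0.4051, 0.3631, 0.1562]
eef_rot: [0.745, 0.667, -0.0, 0.001]
contact_force: [0.7, -1.1, -0.0]
opening: 0.338
finger_force: 0.0
74.8 [0.4051 0.3631 0.1562] rot
 [[ 0.11   0.994  0.001]
 [ 0.994 -0.11  -0.002]
 [-0.002  0.001 -1.   ]] f [ 0.7  -1.13 -0.05] op 29.8 ff 0.0
turn [0.001  0.0017 0.0012] shift [ 0.0004 -0.0001  0.0982]
```

```bash
python3 -m jog '[[[0,0,0.04,0,0,0],[0,0,0.04,0,0,0],[0,0,0.012,0,0,0],[0,0,0.006,0,0,0],[0,0,0,0,0,0]]]'; python3 -m jog '[[[0,0,0,0,0,0],[0,0,0,0,0,0],[0,0,0,0,0,0],[0,0,0,0,0,0]]]' 0 20;  python3 -m jog '[[[0,0,-0.01,0,0,0],[0,0,-0.02,0,0,0],[0,0,-0.04,0,0,0],[0,0,-0.05,0,0,0],[0,0,-0.03,0,0,0],[0,0,0,0,0,-0.085],[0,0,0,0,0,-0.086],[0,0,0,0,0,0]]]' 0 30; python3 -c "
from m3 import *
st();go([.4548,.085,.15],3.4)"
```

```text
clock: 75.42
tool_pos: [0.4059, 0.364, 0.0594]
eef_rot: [0.746, 0.666, 0.001, 0.0]
contact_force: [-0.0, -0.3, 0.5]
opening: 0.34
finger_force: 0.0
clock: 75.92
tool_pos: [0.4054, 0.3641, 0.059]
eef_rot: [0.745, 0.667, 0.001, 0.0]
contact_force: [-0.8, -0.9, 5.5]
opening: 0.041
finger_force: 20.0
clock: 76.92
tool_pos: [0.4049, 0.3636, 0.2088]
eef_rot: [0.686, 0.728, 0.0, 0.0]
contact_force: [1.0, 0.8, -0.2]
opening: 0.046
finger_force: 30.0
76.92 [0.4049 0.3636 0.2088] rot
 [[-0.059  0.998  0.001]
 [ 0.998  0.059 -0.   ]
 [-0.     0.001 -1.   ]] f [ 1.03  0.83 -0.23] op 4.0 ff 30.0
turn [ 0.001   0.0002 -0.0007] shift [-0.2811  0.0333  0.0588]
```

```bash
python3 -m jog '[[[-0.047,0.0055,0,0,0,0],[-0.047,0.0055,0,0,0,0],[-0.047,0.0055,0,0,0,0],[-0.047,0.0055,0,0,0,0],[-0.047,0.0055,0,0,0,0],[-0.0461,0.0058,0.03,0,0,0],[0,0,0.028,0,0,0],[0,0,0,0,0,0],[0,0,0,0,0,0]]]'; python3 -c "
from m3 import *
s=st();go([.4548,.085,.057],3.4);near(s['tool_pos'])"
```

```text
clock: 78.05
tool_pos: [0.4554, 0.0865, 0.1515]
eef_rot: [0.685, 0.728, 0.001, 0.001]
contact_force: [0.2, 0.4, -0.8]
opening: 0.042
finger_force: 30.0
78.05 [0.4554 0.0865 0.1515] rot
 [[-0.06   0.998  0.002]
 [ 0.998  0.06   0.001]
 [ 0.001  0.002 -1.   ]] f [ 0.23  0.4  -0.79] op 3.7 ff 30.0
turn [ 0.0024 -0.0006  0.0011] shift [-0.0014 -0.0007  0.0945]
side [318. 241.]
yel [([327.4, 233.4], np.int32(8)), ([285.8, 235.9], np.int32(20))]
blu [([295.5, 224.7], np.int32(79)), ([309.5, 248.5], np.int32(23)), ([284.3, 257.0], np.int32(19)), ([297.3, 266.7], np.int32(21))]
top [312. 245.]
yel [([324.0, 214.7], np.int32(7))]
blu [([346.3, 223.4], np.int32(96)), ([279.5, 280.3], np.int32(42))]
```

```bash
python3 -c "
from m3 import *
for q in((309.5,248.5),(327.4,233.4)): print(plane(s0,q,[.4554,.0865,0],off=-.004))"; python3 -m jog '[[[-0.0014,-0.0007,0.02,0,0,0],[0,0,0.014,0,0,0],[0,0,0,0,0,0],[0,0,0.008,0,0,0],[0,0,0,0,0,0]]]'; python3 -m jog '[[[0,0,0.006,0,0,0],[0,0,0.006,0,0,0],[0,0,0,0,0,0]]]'; python3 -m jog '[[[0,0,0.006,0,0,0],[0,0,0,0,0,0]]]'
```

```text
[0.44938721 0.12026036 0.15455207]
[0.45319052 0.05624348 0.15579583]
clock: 78.78
tool_pos: [0.4546, 0.084, 0.1087]
eef_rot: [0.686, 0.728, 0.0, 0.001]
contact_force: [-1.1, -0.0, -1.5]
opening: 0.044
finger_force: 30.0
clock: 79.15
tool_pos: [0.4542, 0.0838, 0.0962]
eef_rot: [0.686, 0.728, -0.0, 0.0]
contact_force: [0.0, -0.1, -0.8]
opening: 0.043
finger_force: 30.0
clock: 79.4
tool_pos: [0.4543, 0.0838, 0.0903]
eef_rot: [0.686, 0.728, 0.0, 0.0]
contact_force: [-0.5, -0.4, -1.3]
opening: 0.038
finger_force: 30.0
```

```bash
python3 -m jog '[[[0,0,0.006,0,0,0],[0,0,0.006,0,0,0],[0,0,0,0,0,0]]]'; python3 -m jog '[[[0,0,0.008,0,0,0],[0,0,0.007,0,0,0],[0,0,0.004,0,0,0],[0,0,0.002,0,0,0],[0,0,0,0,0,0],[0,0,0,0,0,0]]]'
```

```text
clock: 79.78
tool_pos: [0.4542, 0.0838, 0.0782]
eef_rot: [0.686, 0.728, -0.0, 0.0]
contact_force: [0.4, 0.5, -0.4]
opening: 0.04
finger_force: 30.0
clock: 80.53
tool_pos: [0.4546, 0.0839, 0.0578]
eef_rot: [0.686, 0.728, 0.001, 0.001]
contact_force: [0.2, 0.2, -0.8]
opening: 0.043
finger_force: 30.0
```

```bash
python3 -m jog '[[[0,0,0,0,0,0],[0,0,0,0,0,0],[0,0,0,0,0,0],[0,0,-0.02,0,0,0],[0,0,-0.06,0,0,0],[0,0,-0.06,0,0,0],[0,0,-0.04,0,0,0],[0.05,0,0,0,0,0],[0.05,0,0,0,0,0],[0.05,0,0,0,0,0],[0.05,0,0,0,0,0]]]' 0.03; cat > chk.py <<'E'
from m3 import *
st();blobs()
t=snap('top','t12.png');s=snap('side','s12.png')
f=t['frame'].astype(int);Y=((f[...,0]>130)&(f[...,1]>90)&(f[...,2]<80)&(f[...,0]-f[...,2]>90)&(f[...,1]-f[...,2]>60)).astype(np.uint8);Y[:,:420]=0;Y[:180]=0;Y[280:]=0;Y[:,520:]=0
cs=cv2.findContours(Y,cv2.RETR_EXTERNAL,cv2.CHAIN_APPROX_NONE)[0];c=max(cs,key=cv2.contourArea);print('bin px',cv2.boundingRect(c),cv2.contourArea(c),'minrect',cv2.minAreaRect(c))
h=cv2.convexHull(c);m=np.zeros_like(Y);cv2.fillConvexPoly(m,h,1);d=((f.max(2)<45)&(cv2.dilate(m,np.ones((5,5)))>0)).astype(np.uint8);N,l,q,cc=cv2.connectedComponentsWithStats(d)
for i in range(1,N):
    if q[i,4]>20:
        P=np.array([onz(t,u,v,.141)[:2] for v,u in zip(*np.nonzero(l==i))],np.float32);print('dark',q[i],cv2.minAreaRect(P))
E
python3 chk.py
```

```text
clock: 81.9
tool_pos: [0.4421, 0.2846, 0.2376]
eef_rot: [0.686, 0.728, 0.0, 0.001]
contact_force: [0.3, -0.1, -0.7]
opening: 0.344
finger_force: 0.0
81.9 [0.4421 0.2846 0.2376] rot
 [[-0.059  0.998  0.001]
 [ 0.998  0.059 -0.001]
 [-0.001  0.001 -1.   ]] f [ 0.27 -0.1  -0.71] op 30.3 ff 0.0
T yel [([320.3, 198.4], [318, 197, 6, 4, 18]), ([323.0, 214.8], [321, 214, 5, 3, 13]), ([322.6, 231.3], [321, 230, 4, 3, 9]), ([323.5, 248.0], [322, 247, 4, 3, 12])]
T blu [([337.6, 193.2], [332, 187, 13, 15, 111]), ([298.5, 200.0], [297, 199, 4, 3, 12]), ([301.2, 216.0], [300, 215, 4, 3, 10]), ([344.8, 217.8], [342, 216, 7, 4, 19]), ([342.8, 232.2], [335, 229, 15, 7, 72]), ([301.2, 233.0], [300, 232, 4, 3, 10]), ([345.6, 241.5], [341, 237, 9, 10, 57]), ([301.5, 249.5], [301, 249, 2, 2, 4])]
T grn [([308.2, 196.7], [289, 194, 40, 7, 170]), ([312.5, 213.2], [293, 210, 39, 8, 148]), ([311.1, 230.1], [292, 228, 39, 6, 120]), ([311.4, 246.9], [293, 245, 38, 5, 100])]
S yel [([301.0, 242.5], [299, 240, 5, 6, 23]), ([314.5, 251.5], [313, 250, 4, 4, 14]), ([328.7, 260.7], [327, 259, 4, 4, 12])]
S blu [([295.4, 224.9], [290, 220, 12, 12, 76]), ([343.9, 251.5], [341, 249, 6, 6, 28]), ([284.5, 259.0], [284, 258, 2, 3, 4]), ([297.3, 266.9], [296, 265, 4, 5, 14]), ([312.0, 275.8], [311, 274, 3, 5, 9])]
S grn [([285.7, 228.1], [278, 223, 14, 10, 59]), ([306.4, 260.1], [276, 230, 58, 56, 1166])]
bin px (423, 217, 62, 47) 2244.5 minrect ((453.16802978515625, 239.9053192138672), (42.2397575378418, 59.56128692626953), 85.36454010009766)
dark [476 217  11  45  78] ((0.47212955355644226, -0.3807540833950043), (0.02581636980175972, 0.12185965478420258), 79.92102813720703)
dark [460 238  20   2  23] ((0.4755493700504303, -0.3408759534358978), (0.0027269094716757536, 0.05167090520262718), 0.07248622924089432)
```

```bash
python3 - <<'E'
from m3 import *
print('proj handle expected',proj(t0,[.503,-.384,.141]))
a=onz(t0,454,217,.085);b=onz(t0,454,264,.085);print('bin rows->x',a,b,(a+b)/2)
print('lip/rear y',onz(t0,423,240,.074),onz(t0,485,240,.099))
t=cv2.imread('pics/t12.png').max(2);print(t[225:256:2,455:492:3])
for tb,sb in(((323,214.8),(301,242.5)),((322.6,231.3),(314.5,251.5)),((323.5,248),(328.7,260.7)),((320.3,198.4),(285.9,235.9)),((301.2,233),(284.5,259)),((301.5,249.5),(297.3,266.9))):print(np.round(tri(t0,tb,s0,sb)[0],4))
E
```

```text
proj handle expected [485.17365929 228.46429992]
bin rows->x [ 0.54035777 -0.31410764  0.085     ] [ 0.40719237 -0.31197597  0.085     ] [ 0.47377507 -0.3130418   0.085     ]
lip/rear y [ 0.47558127 -0.22765588  0.074     ] [ 0.47420446 -0.39616199  0.099     ]
[[243 252 255 255 255 255 255 255 255 124  34  33  34]
 [247 246 255 255 255 255 255 255 255 136  35  33  33]
 [247 242 249 252 255 255 255 255 255 170  34  34  35]
 [247 243 247 247 249 253 255 255 255 202  34  33  35]
 [247 242 247 247 247 247 250 254 255 200  32  33  34]
 [247 241 239 239 228 216 213 215 222 113  32  33  33]
 [247 208 122 113  88  67  63  51  51  41  35  32  32]
 [247 170  33  37  43  49  55  70  87  77  30  30  34]
 [247 213 136 157 187 207 210 219 228 195  32  34  33]
 [247 244 238 243 245 246 246 246 246 226  34  34  32]
 [248 246 244 247 247 247 247 247 247 228  36  35  33]
 [247 246 242 247 247 247 247 247 247 230  40  34  35]
 [247 247 241 247 247 247 247 247 247 233  44  34  35]
 [247 247 239 247 247 247 247 247 247 238  50  33  33]
 [248 247 240 247 247 247 247 247 247 243  57  34  35]
 [250 247 241 247 247 247 247 247 247 244  65  34  34]]
[0.5476 0.0567 0.067 ]
[0.4996 0.0574 0.0669]
[0.4522 0.0552 0.0647]
[0.5953 0.0646 0.0658]
[0.505  0.1303 0.0901]
[0.4592 0.1299 0.0946]
```

```bash
python3 - <<'E'
from m3 import *
print(tri(t0,(337.6,193.2),s0,(295.4,224.9)))
for n,f in(('T','t12.png'),('S','s12.png')):
    b=cv2.imread('pics/'+f);hsv=cv2.cvtColor(b,cv2.COLOR_BGR2HSV).astype(int);m=((hsv[...,0]>100)&(hsv[...,0]<130)&(hsv[...,1]>120)&(hsv[...,2]>60)).astype(np.uint8)
    k=m*0;r=(330,182,400,262) if n=='T' else (285,205,380,275);k[r[1]:r[3],r[0]:r[2]]=m[r[1]:r[3],r[0]:r[2]]
    N,l,q,c=cv2.connectedComponentsWithStats(k)
    for i in range(1,N):
        if q[i,4]>8:
            print(n,q[i],np.round(c[i],1))
            if n=='T': print([np.round(onz(t0,*c[i],z)[:2],3) for z in(.02,.04)])
go([.697,-.042,.2],3.4)
E
```

```text
(array([0.61112797, 0.01462116, 0.06207864]), np.float64(0.0014916842580241989))
T [331 186  14  16 142] [337.7 193.2]
[array([0.618, 0.013]), array([0.615, 0.014])]
T [334 216  19  31 338] [344.  232.4]
[array([ 0.501, -0.005]), array([ 0.5  , -0.004])]
S [290 218  14  15 134] [295.9 225.2]
S [319 233  28  25 272] [333.1 244.7]
S [285 256   2   6  11] [285.5 258.3]
S [296 264   4   7  24] [297.5 267. ]
turn [0.0008 0.0007 0.0024] shift [-0.3406  0.2354  0.0374]
```

```bash
python3 - <<'E'
from m3 import *
def bl(f,r):
    b=cv2.imread('pics/'+f);hsv=cv2.cvtColor(b,cv2.COLOR_BGR2HSV).astype(int);m=((hsv[...,0]>100)&(hsv[...,0]<130)&(hsv[...,1]>120)&(hsv[...,2]>50)).astype(np.uint8)
    k=m*0;k[r[1]:r[3],r[0]:r[2]]=m[r[1]:r[3],r[0]:r[2]];N,l,q,c=cv2.connectedComponentsWithStats(k)
    i=1+np.argmax(q[1:,4]);pts=np.argwhere(l==i)[:,::-1].astype(np.float32);mu=pts.mean(0);w,V=np.linalg.eigh(np.cov(pts.T));ax=V[:,1];pr=(pts-mu)@ax
    lo,hi=mu+ax*pr.min(),mu+ax*pr.max();print(f,q[i],mu,'ends',lo,hi,'rect',cv2.minAreaRect(pts));return lo,mu,hi
T=bl('t12.png',(328,182,352,210));S=bl('side5.png',(285,205,318,250))
if T[0][1]>T[2][1]:T=T[::-1]
if S[0][1]>S[2][1]:S=S[::-1]
for a,b in zip(T,S): print(tri(t0,a,s0,b))
print('side proj of floor point at lower T end',proj(s0,onz(t0,*T[2],.02)),proj(s0,onz(t0,*T[0],.06)),proj(s0,onz(t0,*T[0],.02)))
E
```

```text
t12.png [331 186  14  16 142] [337.7465  193.19014] ends [333.40388675 186.72856165] [342.99671282 201.0022092 ] rect ((337.2523193359375, 194.17434692382812), (16.378829956054688, 11.302350997924805), 73.3007583618164)
side5.png [287 218  19  19 190] [296.22632 226.29474] ends [305.3164655  234.55047955] [289.6312013  220.30500329] rect ((297.7547912597656, 225.86622619628906), (20.670452117919922, 12.130921363830566), 28.610458374023438)
(array([0.62538723, 0.02512084, 0.07694981]), np.float64(0.007327087203632116))
(array([0.61128387, 0.01327407, 0.05620627]), np.float64(0.0036089474116845024))
(array([ 0.59318145, -0.00266358,  0.02654198]), np.float64(0.0019465803090651785))
side proj of floor point at lower T end [304.53462424 236.1023679 ] [286.65796705 224.48573283] [286.17705461 234.19007822]
```

```bash
python3 -m jog '[[[0,0,0,0,0,-0.157],[0,0,0,0,0,-0.157],[0,0,0,0,0,-0.157],[0,0,0,0,0,-0.157],[0,0,0,0,0,-0.157],[0,0,0,0,0,-0.157],[0,0,0,0,0,-0.157],[0,0,0,0,0,-0.157],[0,0,0,0,0,-0.157],[0,0,0,0,0,-0.157],[0,0,0,0,0,0]]]' 0 30; python3 -c "
from m3 import *
print(st()['q']);go([.697,-.042,.2],93.4)"
```

```text
clock: 83.48
tool_pos: [0.4429, 0.2814, 0.2371]
eef_rot: [-0.027, 1.0, -0.001, 0.0]
contact_force: [0.4, -0.3, -0.4]
opening: 0.006
finger_force: 0.0
83.47 [0.4429 0.2814 0.2371] rot
 [[-0.998 -0.055  0.001]
 [-0.055  0.998 -0.002]
 [-0.001 -0.002 -1.   ]] f [ 0.39 -0.33 -0.43] op 0.5 ff 0.0
[-0.05214951  0.75474828 -1.06511723  1.84451547  0.77629644  1.02993249
  0.18361978]
turn [-0.0019  0.0005 -0.0045] shift [-0.2345 -0.3379  0.0371]
```

```bash
python3 -m jog '[[[-0.0294,-0.0422,0,0,0,0],[-0.0294,-0.0422,0,0,0,0],[-0.0294,-0.0422,0,0,0,0],[-0.0294,-0.0422,0,0,0,0],[-0.0294,-0.0422,0,0,0,0],[-0.0294,-0.0422,0,0,0,0],[-0.0294,-0.0422,0,0,0,0],[-0.0294,-0.0422,0,0,0,0],[0,0,0,0,0,0],[0,0,0,0,0,0]]]'; python3 -c "
from m3 import *
st();go([.697,-.042,.105],93.4)
t=t0['frame'];hsv=cv2.cvtColor(t,cv2.COLOR_RGB2HSV).astype(int);m=(((hsv[...,0]<6)|(hsv[...,0]>174))&(hsv[...,1]>180)&(hsv[...,2]>190));m[:, :340]=0;m[:,385:]=0;m[:145]=0;m[185:]=0
ys,xs=np.nonzero(m);print(ys.min(),ys.max(),xs.min(),xs.max(),[onz(t0,*p,.1)[:2] for p in((359,ys.min()),(359,ys.max()+1),(xs.min(),160),(xs.max()+1,160))])"
```

```text
clock: 84.72
tool_pos: [0.6963, -0.0396, 0.2378]
eef_rot: [-0.029, 1.0, 0.0, 0.0]
contact_force: [-0.1, -0.2, 0.7]
opening: 0.006
finger_force: 0.0
84.72 [ 0.6963 -0.0396  0.2378] rot
 [[-0.998 -0.057  0.   ]
 [-0.057  0.998  0.   ]
 [-0.     0.    -1.   ]] f [-0.11 -0.16  0.72] op 0.5 ff 0.0
turn [ 0.0001  0.0003 -0.002 ] shift [-0.0006 -0.0025  0.1328]
153 173 347 370 [array([ 0.72071326, -0.04433061]), array([ 0.66057432, -0.04410362]), array([ 0.70061386, -0.0102921 ]), array([ 0.70064675, -0.07820947])]
```

```bash
python3 -m jog '[[[-0.002,-0.004,0.05,0,0,0],[0,0,0.05,0,0,0],[0,0,0.03,0,0,0],[0,0,0,0,0,0]]]'; python3 -m jog '[[[0,0,0.008,0,0,0],[0,0,0.008,0,0,0],[0,0,0.006,0,0,0],[0,0,0.004,0,0,0],[0,0,0,0,0,0],[0,0,0,0,0,0]]]'
```

```text
clock: 85.22
tool_pos: [0.697, -0.0426, 0.1058]
eef_rot: [-0.03, 1.0, -0.0, -0.002]
contact_force: [-0.1, 0.0, 1.2]
opening: 0.006
finger_force: 0.0
clock: 85.98
tool_pos: [0.7006, -0.0422, 0.0845]
eef_rot: [-0.029, 1.0, 0.001, 0.002]
contact_force: [-1.5, 0.4, 9.0]
opening: 0.003
finger_force: 4.3
```

Pressed about 16 mm at 9 N; press on to the end of stroke.

```bash
python3 -m jog '[[[0,0,0.005,0,0,0],[0,0,0.004,0,0,0],[0,0,0.002,0,0,0],[0,0,0,0,0,0],[0,0,0,0,0,0],[0,0,0,0,0,0]]]'
```

```text
clock: 86.72
tool_pos: [0.7007, -0.0422, 0.0783]
eef_rot: [-0.029, 1.0, 0.0, 0.003]
contact_force: [-10.1, -2.4, 32.6]
opening: 0.008
finger_force: 16.2
```

```bash
python3 -m jog '[[[0,0,0,0,0,0],[0,0,-0.02,0,0,0],[0,0,-0.05,0,0,0],[0,0,-0.06,0,0,0],[0,0,-0.04,0,0,0],[0,0.05,0,0,0,0],[0,0.05,0,0,0,0],[0,0.05,0,0,0,0],[0,0.05,0,0,0,0],[0,0.05,0,0,0,0],[0,0.05,0,0,0,0],[0,0,0,0,0,0]]]'; python3 chk.py; python3 -c "
from m3 import *
S=cv2.cvtColor(cv2.imread('pics/s12.png'),cv2.COLOR_BGR2HSV).astype(int);A=cv2.cvtColor(cv2.imread('pics/side0.png'),cv2.COLOR_BGR2HSV).astype(int)
for H in(S,A):
    m=((H[...,0]<8)&(H[...,1]>170)&(H[...,2]>180));k=np.argwhere(m[180:225,265:315]);print(len(k),k.min(0),k.mean(0))"
```

```text
clock: 88.22
tool_pos: [0.679, 0.2624, 0.2416]
eef_rot: [-0.034, 0.999, 0.002, 0.0]
contact_force: [0.1, 0.1, 0.4]
opening: 0.008
finger_force: 0.0
88.22 [0.679  0.2624 0.2416] rot
 [[-0.998 -0.067  0.001]
 [-0.067  0.998  0.004]
 [-0.001  0.004 -1.   ]] f [0.08 0.13 0.41] op 0.7 ff 0.0
T yel [([322.0, 231.5], [321, 231, 3, 2, 6]), ([322.8, 248.1], [321, 247, 5, 3, 12])]
T blu [([301.5, 216.3], [300, 215, 4, 4, 14]), ([301.0, 233.0], [299, 232, 5, 3, 11]), ([301.5, 249.8], [300, 249, 4, 3, 10])]
T grn [([290.5, 199.0], [290, 198, 2, 3, 4]), ([299.6, 213.6], [293, 211, 15, 7, 57]), ([308.0, 230.2], [292, 227, 32, 7, 118]), ([309.4, 247.0], [292, 244, 33, 6, 106])]
S yel [([285.6, 235.6], [284, 234, 5, 5, 16]), ([300.8, 242.3], [299, 240, 5, 6, 19]), ([314.0, 251.6], [312, 249, 5, 6, 21]), ([328.4, 260.8], [327, 259, 4, 5, 16])]
S blu [([293.5, 222.8], [291, 220, 6, 7, 33]), ([325.6, 237.4], [320, 234, 12, 8, 40]), ([331.5, 245.8], [328, 244, 8, 5, 19]), ([269.0, 249.7], [268, 248, 3, 5, 11]), ([284.2, 256.8], [283, 255, 4, 5, 13]), ([297.4, 266.3], [296, 264, 4, 6, 15]), ([311.7, 275.8], [310, 274, 4, 5, 14])]
S grn [([295.6, 254.3], [259, 223, 75, 63, 1716]), ([330.2, 266.4], [329, 263, 3, 7, 13])]
bin px (422, 218, 63, 46) 2267.0 minrect ((452.9552307128906, 239.96209716796875), (42.10406494140625, 59.7097053527832), 85.2363510131836)
dark [460 216  27  48 130] ((0.47290587425231934, -0.3504383862018585), (0.07039205729961395, 0.12942691147327423), 88.84717559814453)
224 [ 7 15] [16.45982143 25.33928571]
411 [3 9] [16.07785888 24.06812652]
```

```bash
python3 -m jog '[[[0.05,0.05,-0.02,0,0,0],[0.05,0.05,-0.02,0,0,0],[0.05,0.02,-0.02,0,0,0],[0,0,0,0,0,0],[0,0,0,0,0,0],[0,0,0,0,0,0]]]'; python3 -c "
from m3 import *
snap('side','s13.png');st()
S=cv2.cvtColor(cv2.imread('pics/s13.png'),cv2.COLOR_BGR2HSV).astype(int);A=cv2.cvtColor(cv2.imread('pics/side0.png'),cv2.COLOR_BGR2HSV).astype(int)
for H in(S,A):
    m=((H[...,0]<8)&(H[...,1]>170)&(H[...,2]>180));k=np.argwhere(m[180:225,265:315]);print(len(k),k.min(0),k.mean(0))"
```

```text
clock: 89.18
tool_pos: [0.5426, 0.3507, 0.2937]
eef_rot: [-0.027, 1.0, -0.001, 0.001]
contact_force: [0.9, 0.1, 0.3]
opening: 0.006
finger_force: 0.0
89.22 [0.5423 0.3511 0.2938] rot
 [[-0.998 -0.055  0.001]
 [-0.055  0.998 -0.001]
 [-0.001 -0.001 -1.   ]] f [-0.42 -1.1   0.42] op 0.4 ff 0.0
309 [ 3 10] [13.7605178  23.33980583]
411 [3 9] [16.07785888 24.06812652]
```

The stamp's top is back at its original image row, so it has come up. Handing in.

```bash
python3 -c "
from plant import *
print(finish_job())"
```

```text
the job is handed in; nothing more can be done
None
```

I handed the job in at about 89 s, and the hand-in returned no verdict: four boards are in the rack, three capacitors (one leaning in a corner) are in the bay, the bin hefted empty at 2.17 N and stands about 39 mm off its mat's centre (knocked after I set it down, still within 65 mm), and the stamp was pressed to its stop and came back up.

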